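# Put the rinsed glue pots up to dry and start the blower

## Robot

A 6-joint arm with a two-finger parallel gripper is mounted at the origin on the work surface. World frame = base frame: x ahead of the robot, y to its left, z up, the work surface at z = 0. Lengths are in m, angles in rad, forces in N, time in s.
With the tool pointing down it reaches from about 0.35 to 0.975 m from the base axis. Payload 4.9 kg.
Tool frame: the origin (TCP) lies on the centre line of the jaws, within the pads' length; the fingertips stand 17 mm ahead of it and the grasp point (between the pads) lies 2 mm behind it; z points along the fingers, y is the line along which they close (so a half turn about z gives the same grasp; the last joint's range is limited). The gripper opens to 85 mm and grips with 20 to 120 N. Pads are 22 mm wide; open, the fingers measure 114 mm over their backs; the gripper's body (76 mm by 85 mm) begins 54 mm behind the grasp point. The pads swing forward as they close: fully open they stand 13 mm farther back than shut.
Start: joints at [1.019, 0.053, 1.613, -0, 1.476, -0.119], TCP at [0.262, 0.567, 0.248] pointing down, gripper open.
Joint ranges: [-3.01, 3.01], [-1.01, 2.22], [0.06, 2.58], [-1.02, 4.17], [0.09, 2.62], [-3.14, 3.14]. Speed limits (rad/s): [2.57, 2.57, 3.14, 3.14, 3.14, 3.14].

## Interface

Orientations are given as a unit quaternion [x, y, z, w].
In Python, from station import env gives the robot as it stands.
- The arm moves only by the tool carry_out, never from a script. Its argument "motion" is a list of rows, each an object of numbers: "x", "y", "z": the shift along the tool's x, y, z each as a share of 2.5 cm, from -1 to 1; "rx", "ry", "rz": the turn, a rotation vector about the tool's x, y, z each as a share of 0.1 rad, from -1 to 1; "gripper": the gripper's target within -1 to 1 (fully open at 1, half-way at 0, shut at -1). In form: [{"x": .., "y": .., "z": .., "rx": .., "ry": .., "rz": .., "gripper": ..}, ...]. A call has 1 to 12 rows; each row shifts and turns the commanded pose from where the row before left it, along the tool's axes as they then stand; what a row does not reach is not made up. A row lasts 1/10 s, in which the tool goes at most 50 mm and 8.59 degrees, less where a joint would pass 70% of its speed; a pose out of reach is approached as far as the arm can. A call with a number of a shift or a turn outside -1 to 1 is refused whole. A call with a gripper value outside its range is refused whole. The fingers move at their own pace and stop on an object; "newtons" is the grip in N (left out, the last holds). Time passes only in rows, so rows that do not move let the fingers close. It gives the time, the measured TCP pose, the force, the opening and the grip force at its end, in the units of the state.
- env.state(): the state, without advancing time (a new reading comes with each control period).
- env.capture(name): name is "scene" or "side" or "wrist"; returns the picture (420x560x3 uint8, red, green, blue); there is no depth.
- env.calibration(name): a dict with "K" (3x3 intrinsics, pixels), "xyz" and "rotation" of the camera in the world; the wrist camera has in their place "tool_from_camera" (4x4, takes a point from camera to tool coordinates, whose origin is the TCP and whose axes are the flange's). Camera axes: x right, y up, looking along -z (the intrinsics and any distortion apply to the point x, -y, -z); pixel columns grow to the right and rows downward; lengths in m; the calibration is good to about 2 mm. A picture is of the moment at which its call begins: read the wrist's pose just before it. calibration takes no time and is no camera call.
- env.sign_off(): hands the job in; it is judged then, once.
The state is a dict: "time_s": time; "q": joint angles; "dq": joint speeds; "joint_torque": joint torques, N m; "tcp_pos": TCP position; "ee_rot": TCP orientation; "force": force on the tool from outside, world axes, zero at the start; "torque": the same for the moment, N m; "opening": finger opening in m; "grip_force": force on a finger pad.
Only numpy, scipy, OpenCV 4.12 (cv2) and the standard library are available. Lean on these libraries where they do the work, as an engineer would, in place of code of your own. Each camera call takes 0.05 s, during which the arm holds its last target. There are 200 camera calls.

## Task

Put the rinsed things up to dry: turn every square pot mouth down over a drying peg of its own, with its rim flat on the plate, and hang the blue basket by its carrying bar on both red prongs of the stand. When all of that is up, press the green button fully down to start the blower, then let go; leave the can, bin, yellow roll and scraper where they are.

Things in the scene. Friction and masses are not known exactly. Their poses are not given: they have to be found in the camera images.
- pot0_mid (a point): square glue pot of bare aluminium with an orange band at its mouth, 50 x 50 mm in section and 84 mm long, wall 3 mm, floor 4 mm, open at one end, ~130 g; it starts lying on one side, mouth towards the robot (or is absent: None). Point: its centre; x axis runs along the pot from the closed end out through the mouth (the mouth is 42 mm along +x), y, z cross its faces
- pot1_mid (a point): square glue pot of bare aluminium with an orange band at its mouth, 50 x 50 mm in section and 84 mm long, wall 3 mm, floor 4 mm, open at one end, ~130 g; it starts lying on one side, mouth towards the robot (or is absent: None). Point: its centre; x axis runs along the pot from the closed end out through the mouth (the mouth is 42 mm along +x), y, z cross its faces
- pot2_mid (a point): square glue pot of bare aluminium with an orange band at its mouth, 50 x 50 mm in section and 84 mm long, wall 3 mm, floor 4 mm, open at one end, ~130 g; it starts lying on one side, mouth towards the robot (or is absent: None). Point: its centre; x axis runs along the pot from the closed end out through the mouth (the mouth is 42 mm along +x), y, z cross its faces
- pot3_mid (a point): square glue pot of bare aluminium with an orange band at its mouth, 50 x 50 mm in section and 84 mm long, wall 3 mm, floor 4 mm, open at one end, ~130 g; it starts lying on one side, mouth towards the robot (or is absent: None). Point: its centre; x axis runs along the pot from the closed end out through the mouth (the mouth is 42 mm along +x), y, z cross its faces
- peg0_tip (a point): top of a dark steel drying peg, 22 mm across with a round end, standing 71 mm above the white drip plate (the plate's top is 20 mm above the table, this point 91 mm above it). A pot over a peg comes to rest with its rim flat on the plate, its centre 62 mm above the table. Axes as rack
- peg1_tip (a point): top of a dark steel drying peg, 22 mm across with a round end, standing 71 mm above the white drip plate (the plate's top is 20 mm above the table, this point 91 mm above it). A pot over a peg comes to rest with its rim flat on the plate, its centre 62 mm above the table. Axes as rack
- peg2_tip (a point): top of a dark steel drying peg, 22 mm across with a round end, standing 71 mm above the white drip plate (the plate's top is 20 mm above the table, this point 91 mm above it). A pot over a peg comes to rest with its rim flat on the plate, its centre 62 mm above the table. Axes as rack
- peg3_tip (a point): top of a dark steel drying peg, 22 mm across with a round end, standing 71 mm above the white drip plate (the plate's top is 20 mm above the table, this point 91 mm above it). A pot over a peg comes to rest with its rim flat on the plate, its centre 62 mm above the table. Axes as rack
- rack: fixed drying rack: a white drip plate 100 x 500 x 20 mm; origin on the table under the middle of the row of four pegs, which stand 110 mm apart along its y axis; x points across it, away from the robot; the plate runs from y = -215 to y = +285 mm and carries the green button at y = +250 mm
- start (a joint): travel of the blower's green spring push button, m: 0 up, 0.006 fully down, which takes about 5 N straight down; it comes back up by itself
- start_top (a point): centre of the top face of the green push button (32 mm across, in a yellow housing on the +y end of the rack's plate)
- basket_bar (a point): middle of the carrying bar of the blue basket: bar 10 x 10 mm in section, 126 mm long along its y axis, 125 mm above the basket's underside (z up). Basket: box 80 x 130 x 50 mm tall, about 200 g; the bar stands stiffly on two uprights at y = +-60 mm, leaving a window under the bar 114 mm wide and 70 mm high. It starts standing on the table
- hook_seat (a point): where the bar rests on the fixed stand's double hook: midway between two level red prongs (10 mm thick, 60 mm apart in y), at their tops' height, 200 mm above the table; bar centre ends 5 mm above. Prongs point to -x (the robot) and end 43 mm ahead in tips turned up 17 mm; post and crossbar (top 203 mm above the table) begin 80 mm behind (+x); foot plate 12 mm thick, x -50 to 110, y +-50 mm
- can: red closed can, 56 mm across, 160 mm tall, standing; origin under its middle. A bystander
- bin: open blue parts bin, 90 x 150 x 60 mm; origin under its middle. A bystander
- tape: yellow roll, 90 mm across, 24 mm high, lying flat; origin under its middle. A bystander
- scraper: scraper with a wooden handle and a flat blade, lying on the table; origin on it. A bystander
Things that resemble listed ones, but are neither listed nor needed, are in the scene too. Leave any black or brown look-alike of the part that bears pot2_mid alone.

How it is judged:
By the outcome, as a careful person would: the job done as asked, in the order asked, and still so for the second after the job is handed in, with the robot touching nothing.
Of pot0, pot1, pot2, pot3 only 3 to 4 are there at a start; the rules pass over those that are not, and their reading is None.
At some moment in a run one of pot0, pot1, pot2, pot3 may be knocked a few centimetres aside while the robot is not near it.
It also fails if it takes over 210 s, if anything falls off the work surface, if the arm or the gripper's body presses on something with over 40 N, if the wrist force passes 120 N, or if a joint passes its speed limit or range.

## Working session

There is one attempt and no reset: what is moved stays moved. The work goes in short steps, Python scripts to look and compute and a tool call to move; the robot and the scene stay as the last step left them, time stands still between calls to the robot, and variables do not carry over. Pictures are saved under pics/ and viewed, at most 14 in all, crops included, and the job is handed in when it is done.

Besides the shell and the picture viewer there is one more tool, called after "Request:" by a JSON object that holds its "fn" and its "kwargs". carry_out: Moves the arm, as the interface text tells. Shift numbers are shares of 2.5 cm and turn numbers shares of 0.1 rad, none past 1 either way. Its arguments: {"type":"object","properties":{"motion":{"type":"array"},"newtons":{"type":"number"}},"required":["motion"]}

```bash
ls; mkdir -p pics
python3 - <<'E'
from station import env
import cv2,numpy as np
s=env.state();print({k:np.round(v,3) for k,v in s.items()})
for n in("scene","side"):
    c=env.calibration(n);print(n,c)
    cv2.imwrite(f"pics/{n}0.png",cv2.cvtColor(env.capture(n),cv2.COLOR_RGB2BGR))
print(env.calibration("wrist"))
E
```

```text
pics
{'time_s': np.float64(0.0), 'q': array([ 1.019,  0.053,  1.614,  0.   ,  1.476, -0.119]), 'dq': array([-0.001, -0.   , -0.001,  0.003,  0.001,  0.001]), 'joint_torque': array([ 2.0000e-03, -3.9365e+01, -3.7019e+01,  0.0000e+00,  7.0000e-03,
        0.0000e+00]), 'tcp_pos': array([0.262, 0.567, 0.247]), 'ee_rot': array([ 0.215,  0.977, -0.001, -0.   ]), 'force': array([0.23 , 0.547, 0.217]), 'torque': array([ 0.011,  0.023, -0.019]), 'grip_force': np.float64(0.0), 'opening': np.float64(0.086)}
scene {'K': array([[541.6703905 ,   0.        , 284.73682564],
       [  0.        , 541.6703905 , 208.64549065],
       [  0.        ,   0.        ,   1.        ]]), 'xyz': array([1.55809869, 0.17008528, 1.14582311]), 'rotation': array([0.24464649, 0.30891094, 0.70909686, 0.58472537])}
side {'K': array([[478.02477559,   0.        , 291.19692516],
       [  0.        , 478.02477559, 206.01860103],
       [  0.        ,   0.        ,   1.        ]]), 'xyz': array([0.14229499, 1.11994835, 0.9767713 ]), 'rotation': array([-0.07106761,  0.46667852,  0.87201407, -0.12942957])}
{'K': array([[318.6534615 ,   0.        , 281.46313991],
       [  0.        , 318.6534615 , 210.0441187 ],
       [  0.        ,   0.        ,   1.        ]]), 'tool_from_camera': array([[ 9.89311670e-06,  9.48454333e-01,  3.16913833e-01,
         8.12843342e-02],
       [ 9.99999942e-01, -1.16834470e-04,  3.18443163e-04,
        -5.72582440e-05],
       [ 3.39055257e-04,  3.16913812e-01, -9.48454280e-01,
        -1.26443557e-01],
       [ 0.00000000e+00,  0.00000000e+00,  0.00000000e+00,
         1.00000000e+00]])}
```

View pics/scene0.png

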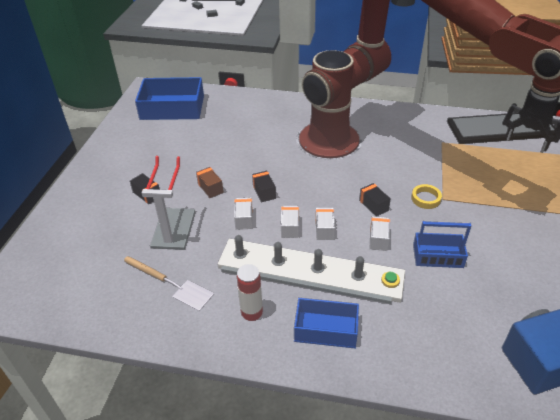

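View pics/side0.png

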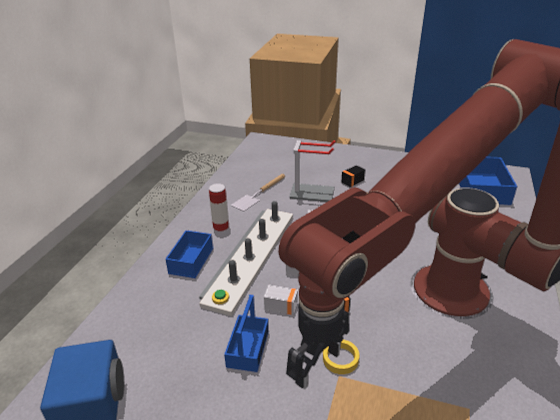

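```bash
cat > h.py <<'E'
import numpy as np,cv2
from station import env
from scipy.spatial.transform import Rotation as R
def cam(n):
    c=env.calibration(n)
    if n=="wrist":
        s=env.state();T=c["tool_from_camera"];r=R.from_quat(s["ee_rot"]).as_matrix()
        return c["K"],np.array(s["tcp_pos"])+r@T[:3,3],r@T[:3,:3]
    return c["K"],np.array(c["xyz"]),R.from_quat(c["rotation"]).as_matrix()
def ray(C,u,v):
    K,p,r=C;d=np.linalg.inv(K)@[u,v,1];return p,r@[d[0],-d[1],-d[2]]
def onz(C,u,v,z):
    p,d=ray(C,u,v);return p+d*(z-p[2])/d[2]
def proj(C,X):
    K,p,r=C;c=r.T@(np.array(X)-p);q=K@[c[0],-c[1],-c[2]];return q[:2]/q[2]
def shot(n,f=None):
    C=cam(n);im=cv2.cvtColor(env.capture(n),cv2.COLOR_RGB2BGR)
    if f:cv2.imwrite(f"pics/{f}.png",im)
    return C,im
E
python3 - <<'E'
from h import *
C=cam("scene");im=cv2.imread("pics/scene0.png");hsv=cv2.cvtColor(im,cv2.COLOR_BGR2HSV)
def blobs(m,lo,z):
    n,l,s,c=cv2.connectedComponentsWithStats(m.astype(np.uint8))
    for i in range(1,n):
        if s[i,4]>=lo:print(s[i],np.round(c[i]),onz(C,*c[i],z).round(3))
H,S,V=cv2.split(hsv)
print("orange");blobs((H>3)&(H<14)&(S>180)&(V>130),15,.05)
print("green");blobs((H>45)&(H<85)&(S>120),15,.03)
print("red");blobs(((H<3)|(H>174))&(S>180)&(V>120),15,.2)
print("white");blobs((S<25)&(V>195),60,.05)
print("dark");blobs((V<70)&(np.indices(V.shape)[0]>225),20,.085)
cv2.imwrite("pics/crop0.png",cv2.resize(im[140:330,120:480],None,fx=2.2,fy=2.2,interpolation=2))
E
```

```text
orange
green
[387 274   9   6  42] [391. 276.] [0.615 0.249 0.03 ]
red
white
[ 143    0  119   33 2713] [204.  15.] [-0.793 -0.706  0.05 ]
[143 189  29   5 102] [157. 191.] [ 0.427 -0.469  0.05 ]
[234 202  17  16 233] [242. 209.] [ 0.458 -0.194  0.05 ]
[281 210  17  16 267] [289. 217.] [ 0.466 -0.052  0.05 ]
[316 212  18  16 253] [325. 220.] [0.456 0.052 0.05 ]
[371 221  18  18 262] [380. 229.] [0.467 0.209 0.05 ]
[ 218  239  187   60 4277] [309. 268.] [0.644 0.035 0.05 ]
[166 279  47  31 686] [192. 294.] [ 0.782 -0.24   0.05 ]
dark
[  0 226  18  23 219] [  6. 234.] [ 0.705 -0.795  0.085]
[422 258   5   5  23] [424. 260.] [0.591 0.326 0.085]
[430 258   6   5  24] [433. 260.] [0.587 0.348 0.085]
[439 258   6   6  28] [441. 260.] [0.585 0.37  0.085]
[447 259   6   5  24] [450. 261.] [0.583 0.391 0.085]
[456 259   6   6  28] [459. 261.] [0.579 0.413 0.085]
```

View pics/crop0.png

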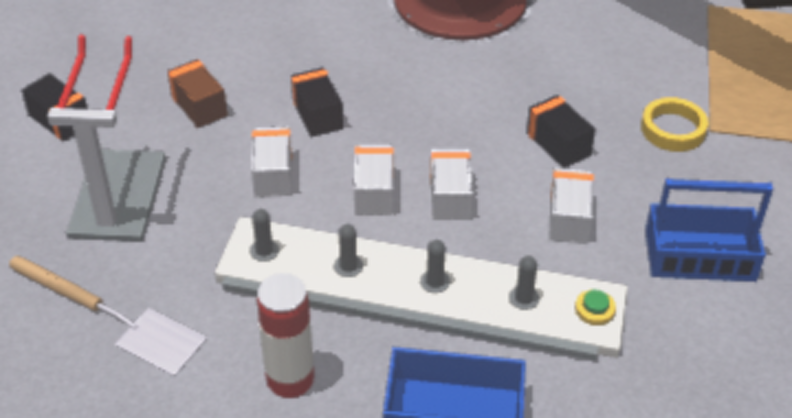

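Run:
```python
from h import *
C=cam("scene")
def p(n,z,*L):
    print(n,*[onz(C,120+a/2.2,140+b/2.2,z).round(3)[:2] for a,b in L])
p("pegs",.09,(261,212),(347,228),(435,244),(528,260))
p("button",.045,(597,301))
p("bar",.13,(664,181),(769,184))
p("basket top rim near",.05,(652,236),(763,250))
p("prongtips",.217,(82,38),(128,38))
p("cross",.203,(50,115),(115,117))
p("foot",.012,(115,148),(165,151),(70,233),(140,235))
p("plate",.02,(243,220),(627,285),(617,342),(218,272))
im=cv2.imread("pics/scene0.png");hsv=cv2.cvtColor(im,cv2.COLOR_BGR2HSV);H,S,V=cv2.split(hsv)
for (u0,v0,u1,v1) in((228,192,258,232),(275,200,305,240),(312,203,340,240),(365,212,395,252)):
    w=np.zeros(V.shape,bool);w[v0:v1,u0:u1]=1
    m=w&(((S<40)&(V>180))|((H<16)&(S>110)&(V>150)))
    c=max(cv2.findContours(m.astype(np.uint8),0,2)[0],key=cv2.contourArea)[:,0].astype(float)
    q=np.array([onz(C,*k,.05)[:2]for k in c]);r=cv2.minAreaRect((q*1000).astype(np.float32));print("pot",np.round(r[0]),np.round(r[1]),round(r[2],1))
```

```text
pegs [ 0.602 -0.163] [ 0.609 -0.055] [0.615 0.053] [0.62  0.164]
button [0.629 0.25 ]
bar [0.5   0.312] [0.482 0.435]
basket top rim near [0.517 0.31 ] [0.515 0.443]
prongtips [ 0.465 -0.424] [ 0.455 -0.366]
cross [ 0.596 -0.416] [ 0.586 -0.338]
foot [ 0.45  -0.419] [ 0.443 -0.349] [ 0.613 -0.422] [ 0.6   -0.331]
plate [ 0.557 -0.205] [0.575 0.286] [0.665 0.278] [ 0.648 -0.212]
pot [ 444. -196.] [133.  87.] 15.7
pot [447. -55.] [101.  86.] 10.5
pot [443.  51.] [87. 79.] 9.2
pot [476. 209.] [153.  83.] 5.2
```

Request:
{"fn": "carry_out", "kwargs": {"motion": [{"rz": 1},{"rz": 1},{"rz": 1},{"rz": 1},{"rz": 1},{"rz": 1},{"rz": 1},{"rz": 1},{"rz": 1},{"rz": 1},{"rz": 1},{"rz": 1}]}}

```text
invalid input
```

Request:
{"fn": "carry_out", "kwargs": {"motion": [{"rz": 1},{"rz": 1},{"rz": 1},{"rz": 1},{"rz": 1},{"rz": 1},{"rz": 1},{"rz": 1},{"rz": 1},{"rz": 1},{"rz": 1},{"rz": 1}]}}

```text
invalid input
```

Request:
{"fn": "carry_out", "kwargs": {"motion": [{"rz": 1},{"rz": 1},{"rz": 1},{"rz": 0.08},{"x": 0.6,"y": 1,"z": -1},{"x": 0.6,"y": 1,"z": -1},{"x": 0.6,"y": 1,"z": -1},{"x": 0.6,"y": 1,"z": -1},{"x": 0.6,"y": 1},{"x": 0.6,"y": 1},{"x": 0.6,"y": 1},{"x": 0.6,"y": 1}]}}

```text
invalid input
```

Request:
{"fn": "carry_out", "kwargs": {"motion": [{"y": 1},{"y": 1},{"y": 1},{"y": 1},{"y": 1},{"y": 1},{"y": 1},{"y": 1},{"y": 1},{},{}]}}

```text
invalid input
```

Run:
```python
from h import *
C,im=shot("wrist","w1")
s=env.state();print(s["time_s"],s["q"].round(3),s["tcp_pos"].round(3),R.from_quat(s["ee_rot"]).as_matrix().round(3))
```

```text
0.15 [ 1.019  0.053  1.614 -0.     1.476 -0.119] [0.262 0.567 0.247] [[-0.908  0.419 -0.001]
 [ 0.419  0.908 -0.001]
 [ 0.    -0.002 -1.   ]]
```

View pics/w1.png

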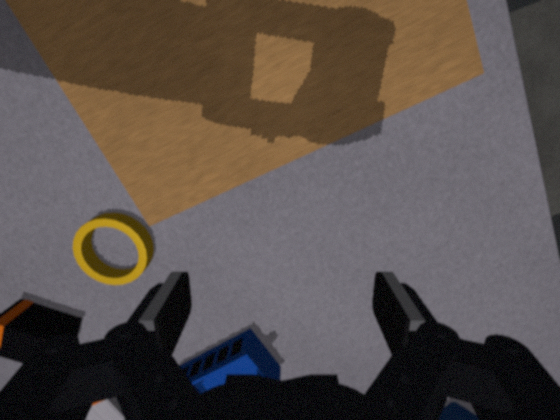

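Request:
{"fn": "carry_out", "kwargs": {"motion": [{"x": 0,"y": 0,"z": 0,"rx": 0,"ry": 0,"rz": 1,"gripper": 1},{"x": 0,"y": 0,"z": 0,"rx": 0,"ry": 0,"rz": 1,"gripper": 1},{"x": 0,"y": 0,"z": 0,"rx": 0,"ry": 0,"rz": 1,"gripper": 1},{"x": 0,"y": 0,"z": 0,"rx": 0,"ry": 0,"rz": 1,"gripper": 1},{"x": 0,"y": 0,"z": 0,"rx": 0,"ry": 0,"rz": 1,"gripper": 1},{"x": 0,"y": 0,"z": 0,"rx": 0,"ry": 0,"rz": 1,"gripper": 1},{"x": 0,"y": 0,"z": 0,"rx": 0,"ry": 0,"rz": 1,"gripper": 1},{"x": 0,"y": 0,"z": 0,"rx": 0,"ry": 0,"rz": 1,"gripper": 1},{"x": 0,"y": 0,"z": 0,"rx": 0,"ry": 0,"rz": 1,"gripper": 1},{"x": 0,"y": 0,"z": 0,"rx": 0,"ry": 0,"rz": 1,"gripper": 1},{"x": 0,"y": 0,"z": 0,"rx": 0,"ry": 0,"rz": 1,"gripper": 1},{"x": 0,"y": 0,"z": 0,"rx": 0,"ry": 0,"rz": 1,"gripper": 1}]}}

```text
time_s: 1.35
tcp_pos: [0.262, 0.5672, 0.2478]
ee_rot: [0.73, 0.683, -0.0, 0.0]
force: [-0.4, -0.1, -0.3]
opening: 0.0852
grip_force: 0.0
```

Request:
{"fn": "carry_out", "kwargs": {"motion": [{"rz": 1,"gripper": 1},{"rz": 1,"gripper": 1},{"rz": 1,"gripper": 1},{"rz": 1,"gripper": 1},{"rz": 1,"gripper": 1},{"rz": 1,"gripper": 1},{"rz": 1,"gripper": 1},{"rz": 1,"gripper": 1},{"rz": 1,"gripper": 1},{"rz": 1,"gripper": 1},{"rz": 1,"gripper": 1},{"rz": 1,"gripper": 1}]}}

```text
invalid input
```

Request:
{"fn": "carry_out", "kwargs": {"motion": [{"x": 0,"y": 0,"z": 0,"rx": 0,"ry": 0,"rz": 1,"gripper": 1},{"x": 0,"y": 0,"z": 0,"rx": 0,"ry": 0,"rz": 1,"gripper": 1}]}}

```text
time_s: 1.55
tcp_pos: [0.262, 0.5671, 0.2477]
ee_rot: [0.795, 0.607, -0.0, 0.0]
force: [0.5, 0.5, 0.5]
opening: 0.0858
grip_force: 0.0
```

Request:
{"fn": "carry_out", "kwargs": {"motion": [{"x": 0,"y": 0,"z": -1,"rx": 0,"ry": 0,"rz": 1,"gripper": 1},{"x": 0,"y": 0,"z": -1,"rx": 0,"ry": 0,"rz": 1,"gripper": 1},{"x": 0,"y": 0,"z": -1,"rx": 0,"ry": 0,"rz": 1,"gripper": 1},{"x": 0,"y": 0,"z": -1,"rx": 0,"ry": 0,"rz": 1,"gripper": 1},{"x": 0,"y": 0,"z": 0,"rx": 0,"ry": 0,"rz": 1,"gripper": 1},{"x": 0,"y": 0,"z": 0,"rx": 0,"ry": 0,"rz": 1,"gripper": 1},{"x": 0,"y": 0,"z": 0,"rx": 0,"ry": 0,"rz": 1,"gripper": 1},{"x": 0,"y": 0,"z": 0,"rx": 0,"ry": 0,"rz": 1,"gripper": 1},{"x": 0,"y": 0,"z": 0,"rx": 0,"ry": 0,"rz": 1,"gripper": 1},{"x": 0,"y": 0,"z": 0,"rx": 0,"ry": 0,"rz": 1,"gripper": 1},{"x": 0,"y": 0,"z": 0,"rx": 0,"ry": 0,"rz": 1,"gripper": 1},{"x": 0,"y": 0,"z": 0,"rx": 0,"ry": 0,"rz": 1,"gripper": 1}]}}

```text
time_s: 2.75
tcp_pos: [0.262, 0.5672, 0.3478]
ee_rot: [0.999, 0.052, -0.0, 0.0]
force: [-0.4, 0.2, 0.3]
opening: 0.0852
grip_force: 0.0
```

Request:
{"fn": "carry_out", "kwargs": {"motion": [{"x": 0,"y": 0,"z": 0,"rx": 0,"ry": 0,"rz": 1,"gripper": 1},{"x": 0.6,"y": 1,"z": 0,"rx": 0,"ry": 0,"rz": 0.04,"gripper": 1},{"x": 0.6,"y": 1,"z": 0,"rx": 0,"ry": 0,"rz": 0,"gripper": 1},{"x": 0.6,"y": 1,"z": 0,"rx": 0,"ry": 0,"rz": 0,"gripper": 1},{"x": 0.6,"y": 1,"z": 0,"rx": 0,"ry": 0,"rz": 0,"gripper": 1},{"x": 0.6,"y": 1,"z": 0,"rx": 0,"ry": 0,"rz": 0,"gripper": 1},{"x": 0.6,"y": 1,"z": 0,"rx": 0,"ry": 0,"rz": 0,"gripper": 1},{"x": 0.6,"y": 1,"z": 0,"rx": 0,"ry": 0,"rz": 0,"gripper": 1},{"x": 0.6,"y": 1,"z": 0,"rx": 0,"ry": 0,"rz": 0,"gripper": 1},{"x": 0,"y": 1,"z": 0,"rx": 0,"ry": 0,"rz": 0,"gripper": 1},{"x": 0,"y": 1,"z": 0,"rx": 0,"ry": 0,"rz": 0,"gripper": 1}]}}

```text
time_s: 3.85
tcp_pos: [0.3836, 0.3168, 0.3477]
ee_rot: [1.0, 0.002, -0.0, 0.0]
force: [1.0, -0.1, -0.3]
opening: 0.0858
grip_force: 0.0
```

Request:
{"fn": "carry_out", "kwargs": {"motion": [{"x": 0,"y": 1,"z": 0,"rx": 0,"ry": 0,"rz": 0,"gripper": 1},{"x": 0,"y": 1,"z": 0,"rx": 0,"ry": 0,"rz": 0,"gripper": 1},{"x": 0,"y": 1,"z": 0,"rx": 0,"ry": 0,"rz": 0,"gripper": 1},{"x": 0,"y": 1,"z": 0,"rx": 0,"ry": 0,"rz": 0,"gripper": 1},{"x": 0,"y": 1,"z": 0,"rx": 0,"ry": 0,"rz": 0,"gripper": 1},{"x": 0,"y": 1,"z": 0,"rx": 0,"ry": 0,"rz": 0,"gripper": 1},{"x": 0,"y": 1,"z": 0,"rx": 0,"ry": 0,"rz": 0,"gripper": 1},{"x": 0,"y": 0,"z": 0,"rx": 0,"ry": 0,"rz": 0,"gripper": 1}]}}

```text
time_s: 4.65
tcp_pos: [0.3842, 0.1412, 0.3481]
ee_rot: [1.0, 0.001, 0.0, 0.0]
force: [0.3, 0.4, 0.2]
opening: 0.0853
grip_force: 0.0
```

Run:
```python
from h import *
C,im=shot("wrist","w2")
s=env.state();print(s["time_s"],s["q"].round(3),s["tcp_pos"].round(3),R.from_quat(s["ee_rot"]).as_matrix().round(3))
```

```text
4.7 [ 0.172 -0.527  1.936  0.     1.733  1.741] [0.384 0.142 0.348] [[ 1.     0.002  0.   ]
 [ 0.002 -1.     0.   ]
 [ 0.    -0.    -1.   ]]
```

View pics/w2.png

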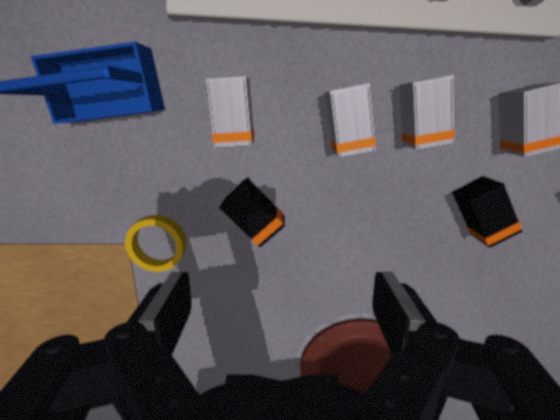

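```bash
cat >> h.py <<'E'
def pots(C,im):
    H,S,V=cv2.split(cv2.cvtColor(im,cv2.COLOR_BGR2HSV))
    o=((H>4)&(H<17)&(S>150)&(V>140)).astype(np.uint8)
    g=((S<45)&(V>110)).astype(np.uint8)
    n,l,s,c=cv2.connectedComponentsWithStats(o);out=[]
    for i in range(1,n):
        if s[i,4]<60 or s[i,4]>4000:continue
        P=np.array([onz(C,x,y,.05)[:2] for y,x in np.argwhere(l==i)])
        rect=cv2.minAreaRect((P*1000).astype(np.float32))
        out.append((s[i].tolist(),np.round(rect[0]),np.round(rect[1]),round(rect[2],1)))
    return out
E
python3 - <<'E'
from h import *
C=cam("wrist");im=cv2.imread("pics/w2.png")
for o in pots(C,im):print(o)
def p(n,*L):print(n,*[(onz(C,a,b,.05)*1000).round()[:2] for a,b in L])
p("3",(208,78),(246,77),(252,145),(213,147));p("2",(331,88),(370,85),(375,151),(338,155));p("1",(454,76),(455,143))
cv2.imwrite("pics/w2c.png",cv2.resize(im[60:170,190:560],None,fx=2.1,fy=2.1,interpolation=2))
E
```

```text
([415, 130, 39, 15, 294], array([425., -57.]), array([10., 49.]), 10.5)
([212, 132, 40, 10, 293], array([424., 207.]), array([10., 51.]), 3.4)
([524, 137, 36, 15, 263], array([ 416., -199.]), array([10., 45.]), 14.1)
([336, 138, 39, 14, 280], array([414.,  45.]), array([10., 50.]), 10.2)
([252, 218, 30, 27, 274], array([291., 163.]), array([12., 50.]), 42.9)
([486, 223, 35, 22, 251], array([ 289., -177.]), array([11., 50.]), 31.6)
3 [495. 233.] [496. 186.] [414. 181.] [411. 233.]
2 [484.  81.] [488.  33.] [406.  19.] [401.  67.]
1 [498. -70.] [417. -85.]
```

View pics/w2c.png

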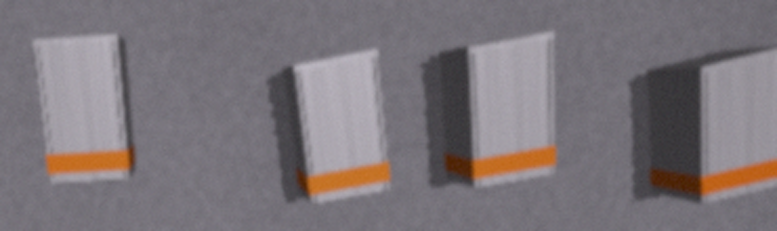

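Request:
{"fn": "carry_out", "kwargs": {"motion": [{"x": 0,"y": 0,"z": 0,"rx": 0,"ry": 1,"rz": 0,"gripper": 1},{"x": 0,"y": 0,"z": 0,"rx": 0,"ry": 1,"rz": 0,"gripper": 1},{"x": 0,"y": 0,"z": 0,"rx": 0,"ry": 1,"rz": 0,"gripper": 1},{"x": 0,"y": 0,"z": 0,"rx": 0,"ry": 1,"rz": 0,"gripper": 1},{"x": 0,"y": 0,"z": 0,"rx": 0,"ry": 1,"rz": 0,"gripper": 1},{"x": 0,"y": 0,"z": 0,"rx": 0,"ry": 1,"rz": 0,"gripper": 1},{"x": 0,"y": 0,"z": 0,"rx": 0,"ry": 0,"rz": 0,"gripper": 1}]}}

```text
time_s: 5.4
tcp_pos: [0.3828, 0.1441, 0.3468]
ee_rot: [0.955, 0.004, 0.295, -0.001]
force: [-0.0, -0.3, 0.3]
opening: 0.0853
grip_force: 0.0
```

Run:
```python
from h import *
s=env.state();print(s["time_s"],s["q"].round(4),s["tcp_pos"].round(4),R.from_quat(s["ee_rot"]).as_matrix().round(3))
```

```text
5.4 [ 0.2732 -0.9537  2.2408 -0.1548  1.2748  1.8375] [0.3828 0.1441 0.3468] [[ 0.826  0.008  0.564]
 [ 0.006 -1.     0.005]
 [ 0.564 -0.001 -0.826]]
```

```bash
cat > k.py <<'E'
import numpy as np
from scipy.optimize import least_squares
from scipy.spatial.transform import Rotation as R
Y=lambda a:R.from_euler('y',a);Z=lambda a:R.from_euler('z',a)
def fk(p,q):
    a1,L1,L2,e,of1,of2,d1,d,a5=p
    A=Z(q[0])*Y(q[1]);B=Z(q[0])*Y(q[1]+q[2]);W=B*Z(q[3]);T=W*Y(q[4])
    return Z(q[0]).apply([a1,of1,d1])+A.apply([0,0,L1])+B.apply([e,0,L2])+W.apply([0,of2,0])+T.apply([a5,0,d]),(T*Z(q[5]))
D=[([1.019,.053,1.614,0,1.476,-.119],[.262,.567,.2475]),([.172,-.527,1.936,0,1.733,1.741],[.384,.142,.348]),
([.2732,-.9537,2.2408,-.1548,1.2748,1.8375],[.3828,.1441,.3468])]
p0=np.array([0,.39,.5,0,.037,.037,.3,.3,0])
def fit(D=D):
    return least_squares(lambda p:np.r_[np.concatenate([fk(p,q)[0]-x for q,x in D])*300,(p-p0)/np.array([.03,.1,.1,.1,.04,.04,.1,.1,.05])*.3],p0).x
E
python3 - <<'E'
from k import *
p=fit();print(p.round(3),[((fk(p,q)[0]-x)*1000).round(1) for q,x in D])
print(fk(p,D[0][0])[1].as_matrix().round(3))
E
```

```text
[ 0.002  0.406  0.601  0.049  0.037  0.037  0.208  0.259 -0.004] [array([ 0., -0.,  0.]), array([-0.1, -0.1, -0. ]), array([0. , 0.2, 0. ])]
[[-0.419 -0.908 -0.001]
 [-0.908  0.419 -0.001]
 [ 0.001  0.    -1.   ]]
```

```bash
cat >> k.py <<'E'
lo=np.array([-3.01,-1.01,.06,-1.02,.09,-3.14]);hi=np.array([3.01,2.22,2.58,4.17,2.62,3.14])
def tool(p,q):
    x,r=fk(p,q);return x,r*Z(np.pi/2)
def rot(yaw,tilt): # tilt: angle of tool z from down toward forward at yaw ; tool x fwd/up
    return Z(yaw)*Y(-tilt)*R.from_matrix([[1,0,0],[0,-1,0],[0,0,-1]])
def ik(p,x,r,q0):
    f=lambda q:np.r_[(tool(p,q)[0]-x)*10,(tool(p,q)[1].inv()*r).as_rotvec()]
    best=None
    for g in q0:
        s=least_squares(f,np.clip(g,lo+.01,hi-.01),bounds=(lo,hi))
        if best is None or s.cost<best.cost:best=s
    return best.x,best.cost
E
python3 - <<'E'
from k import *
p=fit();G=[[.2,-.5,2.2,0,.5,1.8],[.1,-.9,2.3,0,.3,1.7],[.1,-.9,2.3,3.1,.5,-1.3],[.1,-.5,2.3,1.5,.7,0.3],[.1,-.5,2.3,-.9,.5,2.5],[.1,-.5,2.3,4,.5,-2.2]]
for y in(-.163,.164):
  for tilt in (75,60,45):
    for yaw in (0,.3 if y>0 else -.3,-.3 if y>0 else .3):
      o=[]
      for z in(.077,.18):
        q,c=ik(p,[.6,y,z],rot(yaw,np.radians(tilt)),G);o.append((q.round(2),round(c,4)))
      print(y,tilt,yaw,*o)
E
```

```text
-0.163 75 0 (array([-0.45,  0.01,  2.41,  2.42,  0.69, -1.1 ]), np.float64(0.0)) (array([-0.47, -0.26,  2.43,  2.11,  0.54, -0.74]), np.float64(0.0))
-0.163 75 -0.3 (array([-0.24, -0.03,  2.39,  3.25,  0.53, -1.65]), np.float64(0.0)) (array([-0.25, -0.31,  2.39,  3.35,  0.25, -1.76]), np.float64(0.0))
-0.163 75 0.3 (array([-0.63,  0.11,  2.32,  1.9 ,  0.96, -0.88]), np.float64(0.0)) (array([-0.65, -0.13,  2.33,  1.72,  0.92, -0.59]), np.float64(0.0))
-0.163 60 0 (array([-0.46, -0.1 ,  2.38,  1.89,  0.42, -0.59]), np.float64(0.0)) (array([-0.51, -0.32,  2.36,  1.33,  0.45, -0.01]), np.float64(0.0))
-0.163 60 -0.3 (array([-0.26, -0.13,  2.33,  3.52,  0.1 , -1.93]), np.float64(0.0)) (array([-0.39, -0.36,  2.38,  0.83,  0.11,  0.7 ]), np.float64(0.0))
-0.163 60 0.3 (array([-0.62,  0.  ,  2.29,  1.53,  0.76, -0.52]), np.float64(0.0)) (array([-0.64, -0.2 ,  2.26,  1.29,  0.81, -0.2 ]), np.float64(0.0))
-0.163 45 0 (array([-0.5 , -0.12,  2.28,  0.96,  0.43,  0.29]), np.float64(0.0)) (array([-0.52, -0.29,  2.22,  0.66,  0.6 ,  0.62]), np.float64(0.0))
-0.163 45 -0.3 (array([-0.41, -0.15,  2.
[... 937 characters left out ...]
9]), np.float64(0.0)) (array([ 0.13, -0.35,  2.38,  1.14,  0.17,  0.35]), np.float64(0.0))
0.164 60 -0.3 (array([ 0.35, -0.07,  2.16, -1.02,  0.53,  2.97]), np.float64(0.0187)) (array([ 0.38, -0.24,  2.15, -1.02,  0.63,  2.91]), np.float64(0.0029))
0.164 45 0 (array([ 0.21, -0.13,  2.21, -0.5 ,  0.32,  2.2 ]), np.float64(0.0)) (array([ 0.21, -0.3 ,  2.17, -0.3 ,  0.52,  1.99]), np.float64(0.0))
0.164 45 0.3 (array([ 0.1 , -0.14,  2.29,  0.57,  0.26,  0.87]), np.float64(0.0)) (array([ 0.09, -0.32,  2.22,  0.32,  0.48,  1.13]), np.float64(0.0))
0.164 45 -0.3 (array([ 0.34, -0.06,  2.12, -0.88,  0.58,  2.84]), np.float64(0.0)) (array([ 0.33, -0.21,  2.08, -0.68,  0.72,  2.6 ]), np.float64(0.0))
```

```bash
cat >> k.py <<'E'
def path(p,wps,q,n=12):
    # wps: list of (x,y,z,yaw,tilt) interpolated linearly; returns per segment end q, extremes, max speed (0.1 rad rows)
    out=[];prev=None
    for w in wps:
        w=np.array(w,float)
        if prev is None: prev=w;q,c=ik(p,w[:3],rot(w[3],w[4]),[q]);out.append((q.round(2),round(c,5)));continue
        N=int(max(2,np.ceil(max(np.linalg.norm((w-prev)[:3])/.025,abs(w-prev)[3:].max()/.1))));Q=[q];cm=0
        for i in range(1,N+1):
            v=prev+(w-prev)*i/N;q,c=ik(p,v[:3],rot(v[3],v[4]),[q]);Q.append(q);cm=max(cm,c)
        Q=np.array(Q);out.append((q.round(2),"q5min",Q[:,4].min().round(2),"vmax",(abs(np.diff(Q,axis=0)).max(0)/.1).round(1),"cost",round(cm,5),N));prev=w
    return out
E
python3 - <<'E'
from k import *
p=fit();T=np.radians(75)
for y,x in((-.163,.602),(.053,.615),(.164,.62)):
  for dy in(.3,.5,.7):
    for xo in (0,):
      yaw=dy+ (y*.8 if 1 else 0)
      print(y,dy,round(yaw,2));
      for o in path(p,[(x-.05,y,.25,yaw,0),(x-.05,y,.22,yaw,T),(x,y,.17,yaw,T),(x,y,.077,yaw,T)],[y,-.2,2,0,1.3,1.7-yaw]):print("   ",*o)
E
```

```text
-0.163 0.3 0.17
    [-0.42 -0.07  1.73 -0.    1.48  0.99] 0.0
    [-0.67 -0.41  2.47  1.67  0.81 -0.42] q5min 0.77 vmax [0.3 0.5 0.6 1.8 0.8 1.7] cost 0.0 14
    [-0.58 -0.17  2.38  1.88  0.76 -0.66] q5min 0.76 vmax [0.3 0.8 0.3 0.7 0.2 0.8] cost 0.0 3
    [-0.56  0.07  2.36  2.1   0.84 -0.94] q5min 0.76 vmax [0.  0.6 0.1 0.6 0.2 0.8] cost 0.0 4
-0.163 0.5 0.37
    [-0.42 -0.07  1.73  0.    1.48  0.79] 0.0
    [-0.76 -0.29  2.38  1.55  1.06 -0.45] q5min 0.99 vmax [0.3 0.5 0.5 1.4 0.7 1.2] cost 0.0 14
    [-0.67 -0.07  2.29  1.68  0.99 -0.61] q5min 0.99 vmax [0.3 0.7 0.3 0.4 0.3 0.5] cost 0.0 3
    [-0.66  0.15  2.28  1.81  1.02 -0.85] q5min 0.99 vmax [0.  0.6 0.1 0.4 0.1 0.6] cost 0.0 4
-0.163 0.7 0.57
    [-0.42 -0.07  1.73  0.    1.48  0.59] 0.0
    [-0.81 -0.15  2.27  1.44  1.27 -0.5 ] q5min 1.17 vmax [0.4 0.4 0.5 1.1 0.6 0.9] cost 0.0 14
    [-0.73  0.04  2.18  1.52  1.2  -0.61] q5min 1.2 vmax [0.3 0.6 0.3 0.3 0.3 0.4] cost 0.0 3
    [-0.72  0.24  2.18  1.6   1.19 -0.81] q5min 1.19 vmax [0.  0.5 0.1 0.2 0.  0.5] cost 0.0 4
0.053 0.3 0.34
    [-0.04 -0.09  1.75  0.    1.48  1.19] 
[... 1323 characters left out ...]
 0.0 4
0.164 0.5 0.63
    [ 0.15 -0.03  1.69  0.    1.48  1.09] 0.0
    [-0.03 -0.41  2.47  1.78  0.65 -0.46] q5min 0.62 vmax [0.2 0.5 0.6 2.3 0.9 2.1] cost 0.0 14
    [-0.01 -0.15  2.35  1.99  0.68 -0.71] q5min 0.65 vmax [0.1 0.9 0.4 0.8 0.1 0.9] cost 0.0 3
    [ 0.01  0.09  2.34  2.21  0.78 -0.99] q5min 0.68 vmax [0.  0.6 0.1 0.6 0.3 0.8] cost 0.0 4
0.164 0.7 0.83
    [ 0.15 -0.03  1.69  0.    1.48  0.89] 0.0
    [-0.13 -0.3   2.39  1.63  0.92 -0.45] q5min 0.86 vmax [0.3 0.5 0.6 1.6 0.8 1.4] cost 0.0 14
    [-0.11 -0.06  2.28  1.75  0.91 -0.62] q5min 0.91 vmax [0.1 0.8 0.4 0.4 0.  0.6] cost 0.0 3
    [-0.1   0.16  2.27  1.9   0.96 -0.87] q5min 0.91 vmax [0.  0.6 0.1 0.4 0.1 0.6] cost 0.0 4
```

```bash
cat > plan.py <<'E'
import sys
from h import *
from k import rot
from scipy.linalg import logm,expm
def M(x,r):
    T=np.eye(4);T[:3,:3]=r.as_matrix();T[:3,3]=x;return T
def plan(*W):  # waypoints (x,y,z,yaw,tilt[deg])
    s=env.state();T0=M(s["tcp_pos"],R.from_quat(s["ee_rot"]))
    for w in W:
        T1=M(w[:3],rot(w[3],np.radians(w[4])));L=logm(np.linalg.inv(T0)@T1).real
        for N in range(1,60):
            E=expm(L/N);a=np.r_[E[:3,3]/.025,R.from_matrix(E[:3,:3]).as_rotvec()/.1]
            if abs(a[:3]).max()<=1 and np.linalg.norm(a[3:])<=1.0:break
        mid=T0@expm(L/2)
        print(w,"N",N,"row",a.round(3).tolist(),"mid",mid[:3,3].round(3));T0=T1
if __name__=="__main__":plan(*eval(sys.argv[1]))
E
python3 plan.py "[(.495,.209,.17,.05,-15),(.469,.209,.03,.05,-15)]"
```

```text
(0.495, 0.209, 0.17, 0.05, -15) N 9 row [0.336, -0.28, 0.903, 0.007, -0.957, -0.048] mid [0.459 0.177 0.271]
(0.469, 0.209, 0.03, 0.05, -15) N 6 row [0.074, -0.009, 0.946, -0.0, -0.0, -0.0] mid [0.482 0.209 0.1  ]
```

Request:
{"fn": "carry_out", "kwargs": {"motion": [{"x": 0.336,"y": -0.28,"z": 0.903,"rx": 0,"ry": -0.957,"rz": -0.048,"gripper": 1},{"x": 0.336,"y": -0.28,"z": 0.903,"rx": 0,"ry": -0.957,"rz": -0.048,"gripper": 1},{"x": 0.336,"y": -0.28,"z": 0.903,"rx": 0,"ry": -0.957,"rz": -0.048,"gripper": 1},{"x": 0.336,"y": -0.28,"z": 0.903,"rx": 0,"ry": -0.957,"rz": -0.048,"gripper": 1},{"x": 0.336,"y": -0.28,"z": 0.903,"rx": 0,"ry": -0.957,"rz": -0.048,"gripper": 1},{"x": 0.336,"y": -0.28,"z": 0.903,"rx": 0,"ry": -0.957,"rz": -0.048,"gripper": 1},{"x": 0.336,"y": -0.28,"z": 0.903,"rx": 0,"ry": -0.957,"rz": -0.048,"gripper": 1},{"x": 0.336,"y": -0.28,"z": 0.903,"rx": 0,"ry": -0.957,"rz": -0.048,"gripper": 1},{"x": 0.336,"y": -0.28,"z": 0.903,"rx": 0,"ry": -0.957,"rz": -0.048,"gripper": 1},{"x": 0,"y": 0,"z": 0,"rx": 0,"ry": 0,"rz": 0,"gripper": 1}], "newtons": 60}}

```text
time_s: 6.4
tcp_pos: [0.4962, 0.2071, 0.1645]
ee_rot: [0.99, 0.022, -0.137, 0.007]
force: [-0.5, 0.5, -1.2]
opening: 0.0853
grip_force: 0.0
```

```bash
python3 - <<'E'
from h import *
C,im=shot("wrist","w3")
for o in pots(C,im):print(o)
C,im=shot("scene")
for o in pots(C,im):print("scene",o)
print(env.state()["q"].round(4))
E
python3 plan.py "[(.469,.209,.03,.05,-15),(.469,.209,.2,.05,-15),(.57,.164,.24,.7,0),(.57,.164,.22,.7,75)]"
```

```text
([249, 242, 57, 10, 509], array([424., 206.]), array([10., 50.]), 2.2)
([539, 253, 21, 10, 160], array([421., -44.]), array([11., 19.]), 11.4)
([426, 254, 59, 14, 460], array([414.,  43.]), array([11., 51.]), 10.0)
([292, 327, 41, 22, 313], array([290., 161.]), array([13., 51.]), 42.7)
[0.2358 0.0717 1.7426 0.0423 1.5886 1.7565]
(0.469, 0.209, 0.03, 0.05, -15) N 6 row [0.064, -0.025, 0.95, 0.01, 0.005, -0.009] mid [0.483 0.208 0.1  ]
(0.469, 0.209, 0.2, 0.05, -15) N 7 row [-0.251, -0.0, -0.938, -0.0, -0.0, -0.0] mid [0.469 0.209 0.115]
(0.57, 0.164, 0.24, 0.7, 0) N 7 row [0.432, 0.43, -0.303, -0.122, 0.361, -0.923] mid [0.517 0.179 0.217]
(0.57, 0.164, 0.22, 0.7, 75) N 14 row [-0.035, 0.0, 0.05, 0.0, 0.935, -0.0] mid [0.567 0.162 0.23 ]
```

Request:
{"fn": "carry_out", "kwargs": {"motion": [{"x": 0.064,"y": -0.01,"z": 0.95,"rx": 0,"ry": 0,"rz": 0,"gripper": 1},{"x": 0.064,"y": -0.01,"z": 0.95,"rx": 0,"ry": 0,"rz": 0,"gripper": 1},{"x": 0.064,"y": -0.01,"z": 0.95,"rx": 0,"ry": 0,"rz": 0,"gripper": 1},{"x": 0.064,"y": -0.01,"z": 0.95,"rx": 0,"ry": 0,"rz": 0,"gripper": 1},{"x": 0.064,"y": -0.01,"z": 0.95,"rx": 0,"ry": 0,"rz": 0,"gripper": 1},{"x": 0.064,"y": -0.01,"z": 0.8,"rx": 0,"ry": 0,"rz": 0,"gripper": 1},{"x": 0,"y": 0,"z": 0,"rx": 0,"ry": 0,"rz": 0,"gripper": 1},{"x": 0,"y": 0,"z": 0,"rx": 0,"ry": 0,"rz": 0,"gripper": -1},{"x": 0,"y": 0,"z": 0,"rx": 0,"ry": 0,"rz": 0,"gripper": -1},{"x": 0,"y": 0,"z": 0,"rx": 0,"ry": 0,"rz": 0,"gripper": -1},{"x": 0,"y": 0,"z": 0,"rx": 0,"ry": 0,"rz": 0,"gripper": -1},{"x": 0,"y": 0,"z": 0,"rx": 0,"ry": 0,"rz": 0,"gripper": -1}], "newtons": 60}}

```text
time_s: 7.7
tcp_pos: [0.4725, 0.2067, 0.0374]
ee_rot: [0.991, 0.022, -0.128, 0.006]
force: [0.3, -0.0, 6.1]
opening: 0.0484
grip_force: 63.8
```

```bash
python3 plan.py "[(.50,.2,.19,.05,0),(.56,.164,.24,.7,0),(.56,.164,.22,.7,75)]"
```

```text
(0.5, 0.2, 0.19, 0.05, 0) N 7 row [0.026, 0.049, -0.887, 0.008, 0.367, -0.007] mid [0.491 0.204 0.113]
(0.56, 0.164, 0.24, 0.7, 0) N 7 row [0.263, 0.311, -0.286, 0.0, 0.0, -0.929] mid [0.527 0.177 0.215]
(0.56, 0.164, 0.22, 0.7, 75) N 14 row [-0.035, 0.0, 0.05, 0.0, 0.935, -0.0] mid [0.557 0.162 0.23 ]
```

Request:
{"fn": "carry_out", "kwargs": {"motion": [{"x": 0.026,"y": 0.049,"z": -0.887,"rx": 0,"ry": 0,"rz": 0,"gripper": -1},{"x": 0.026,"y": 0.049,"z": -0.887,"rx": 0,"ry": 0.4,"rz": 0,"gripper": -1},{"x": 0.026,"y": 0.049,"z": -0.887,"rx": 0,"ry": 0.4,"rz": 0,"gripper": -1},{"x": 0.026,"y": 0.049,"z": -0.887,"rx": 0,"ry": 0.4,"rz": 0,"gripper": -1},{"x": 0.026,"y": 0.049,"z": -0.887,"rx": 0,"ry": 0.4,"rz": 0,"gripper": -1},{"x": 0.026,"y": 0.049,"z": -0.887,"rx": 0,"ry": 0.5,"rz": 0,"gripper": -1},{"x": 0.026,"y": 0.049,"z": -0.887,"rx": 0,"ry": 0.5,"rz": 0,"gripper": -1}]}}

```text
time_s: 8.4
tcp_pos: [0.5022, 0.2, 0.188]
ee_rot: [1.0, 0.023, 0.001, 0.003]
force: [0.5, 0.2, -1.6]
opening: 0.0488
grip_force: 63.0
```

Request:
{"fn": "carry_out", "kwargs": {"motion": [{"x": 0.263,"y": 0.311,"z": -0.286,"rx": 0,"ry": 0,"rz": -0.93,"gripper": -1},{"x": 0.263,"y": 0.311,"z": -0.286,"rx": 0,"ry": 0,"rz": -0.93,"gripper": -1},{"x": 0.263,"y": 0.311,"z": -0.286,"rx": 0,"ry": 0,"rz": -0.93,"gripper": -1},{"x": 0.263,"y": 0.311,"z": -0.286,"rx": 0,"ry": 0,"rz": -0.93,"gripper": -1},{"x": 0.263,"y": 0.311,"z": -0.286,"rx": 0,"ry": 0,"rz": -0.93,"gripper": -1},{"x": 0.263,"y": 0.311,"z": -0.286,"rx": 0,"ry": 0,"rz": -0.93,"gripper": -1},{"x": 0.263,"y": 0.311,"z": -0.286,"rx": 0,"ry": 0,"rz": -0.93,"gripper": -1}]}}

```text
time_s: 9.1
tcp_pos: [0.5622, 0.1639, 0.2374]
ee_rot: [0.939, 0.343, -0.002, 0.003]
force: [0.4, 0.2, -1.6]
opening: 0.0493
grip_force: 63.1
```

```bash
python3 - <<'E'
from h import *
s=env.state();print(s["q"].round(4).tolist(),s["tcp_pos"].round(4).tolist(),s["opening"],s["grip_force"])
C,im=shot("wrist","w4")
for o in pots(C,im):print(o)
E
python3 plan.py "[(.55,.145,.22,.7,75)]"
```

```text
[0.1598, -0.0315, 1.716, -0.0069, 1.4592, 1.0307] [0.5622, 0.1639, 0.2374] 0.04934340433936771 63.11277151107788
([238, 369, 103, 11, 432], array([382.,  -2.]), array([ 14., 128.]), 42.3)
(0.55, 0.145, 0.22, 0.7, 75) N 14 row [-0.091, 0.015, 0.008, 0.003, 0.937, 0.005] mid [0.555 0.152 0.233]
```

Request:
{"fn": "carry_out", "kwargs": {"motion": [{"x": -0.091,"y": 0.015,"z": 0,"rx": 0,"ry": 0.94,"rz": 0,"gripper": -1},{"x": -0.091,"y": 0.015,"z": 0,"rx": 0,"ry": 0.94,"rz": 0,"gripper": -1},{"x": -0.091,"y": 0.015,"z": 0,"rx": 0,"ry": 0.94,"rz": 0,"gripper": -1},{"x": -0.091,"y": 0.015,"z": 0,"rx": 0,"ry": 0.94,"rz": 0,"gripper": -1},{"x": -0.091,"y": 0.015,"z": 0,"rx": 0,"ry": 0.94,"rz": 0,"gripper": -1},{"x": -0.091,"y": 0.015,"z": 0,"rx": 0,"ry": 0.94,"rz": 0,"gripper": -1},{"x": -0.091,"y": 0.015,"z": 0,"rx": 0,"ry": 0.94,"rz": 0,"gripper": -1},{"x": -0.091,"y": 0.015,"z": 0,"rx": 0,"ry": 0.94,"rz": 0,"gripper": -1},{"x": -0.091,"y": 0.015,"z": 0,"rx": 0,"ry": 0.94,"rz": 0,"gripper": -1},{"x": -0.091,"y": 0.015,"z": 0,"rx": 0,"ry": 0.94,"rz": 0,"gripper": -1},{"x": -0.091,"y": 0.015,"z": 0,"rx": 0,"ry": 0.94,"rz": 0,"gripper": -1},{"x": -0.091,"y": 0.015,"z": 0,"rx": 0,"ry": 0.94,"rz": 0,"gripper": -1}]}}

```text
time_s: 10.35
tcp_pos: [0.5471, 0.1461, 0.2244]
ee_rot: [0.794, 0.29, 0.503, -0.18]
force: [-0.4, 0.5, -2.5]
opening: 0.0488
grip_force: 63.0
```

Request:
{"fn": "carry_out", "kwargs": {"motion": [{"x": -0.091,"y": 0.015,"z": 0,"rx": 0,"ry": 0.94,"rz": 0,"gripper": -1},{"x": -0.091,"y": 0.015,"z": 0,"rx": 0,"ry": 0.94,"rz": 0,"gripper": -1},{"x": 0,"y": 0,"z": 0,"rx": 0,"ry": 0,"rz": 0,"gripper": -1}]}}

```text
time_s: 10.65
tcp_pos: [0.5448, 0.1445, 0.2158]
ee_rot: [0.747, 0.27, 0.571, -0.208]
force: [-0.8, -0.0, -2.1]
opening: 0.0487
grip_force: 63.1
```

```bash
cat > st.py <<'E'
from h import *
s=env.state();r=R.from_quat(s["ee_rot"]).as_matrix()
print(round(s["time_s"],2),"q",s["q"].round(3).tolist(),"p",s["tcp_pos"].round(4).tolist(),"tx",r[:,0].round(3),"tz",r[:,2].round(3),"open",round(s["opening"],4),"F",s["force"].round(1))
z=r[:,2];print("tilt",np.degrees(np.arccos(-z[2])).round(1),"yaw z",np.arctan2(z[1],z[0]).round(3),"yaw y",np.arctan2(-r[0,1]*-1,-r[1,1]).round(3))
E
python3 st.py
python3 - <<'E'
from h import *
C,im=shot("scene","s4");im=im[150:310,200:430];cv2.imwrite("pics/s4c.png",cv2.resize(im,None,fx=3,fy=3,interpolation=2))
E
python3 plan.py "[(.611,.156,.17,.7,75),(.611,.156,.08,.7,75)]"
```

```text
10.65 q [-0.264, -0.408, 2.416, 1.567, 0.913, -0.351] p [0.5448, 0.1445, 0.2158] tx [0.202 0.167 0.965] tz [ 0.74   0.619 -0.262] open 0.0487 F [-0.8 -0.  -2.1]
tilt 74.8 yaw z 0.696 yaw y 0.696
(0.611, 0.156, 0.17, 0.7, 75) N 3 row [-0.413, 0.442, 0.905, 0.012, 0.009, -0.001] mid [0.578 0.15  0.194]
(0.611, 0.156, 0.08, 0.7, 75) N 4 row [-0.869, 0.0, 0.233, 0.0, 0.0, -0.0] mid [0.611 0.156 0.125]
```

View pics/s4c.png

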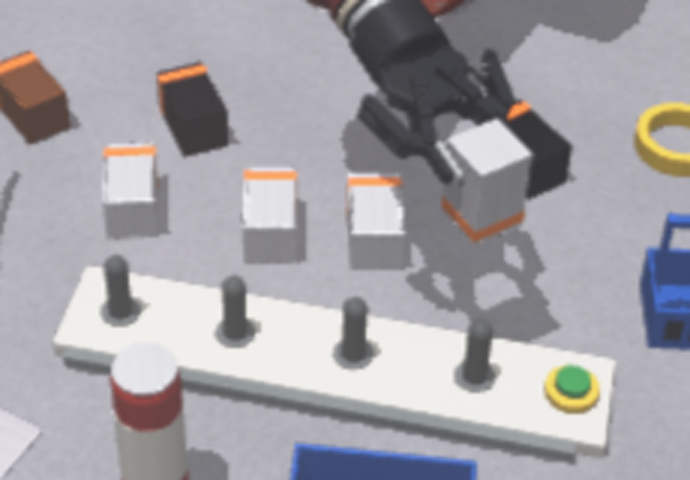

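Request:
{"fn": "carry_out", "kwargs": {"motion": [{"x": -0.3,"y": 0.442,"z": 0.905,"rx": 0,"ry": 0,"rz": 0,"gripper": -1},{"x": -0.3,"y": 0.442,"z": 0.905,"rx": 0,"ry": 0,"rz": 0,"gripper": -1},{"x": -0.3,"y": 0.442,"z": 0.905,"rx": 0,"ry": 0,"rz": 0,"gripper": -1},{"x": 0,"y": 0,"z": 0,"rx": 0,"ry": 0,"rz": 0,"gripper": -1}]}}

```text
time_s: 11.1
tcp_pos: [0.6157, 0.158, 0.1802]
ee_rot: [0.746, 0.272, 0.572, -0.207]
force: [-0.6, 0.4, -1.0]
opening: 0.049
grip_force: 62.9
```

```bash
python3 st.py
python3 - <<'E'
from h import *
p=onz(cam("scene"),200+490/3,150+147/3,.24);print(p.round(3),"expected .554 .152")
C,im=shot("scene")
im=im[150:310,280:440];C2,b=shot("side");cv2.imwrite("pics/s5c.png",np.hstack([cv2.resize(im,None,fx=2.5,fy=2.5,interpolation=2),cv2.resize(b[200:360,180:340],None,fx=2.5,fy=2.5,interpolation=2)]))
E
python3 plan.py "[(.611,.156,.08,.7,75)]"
```

```text
11.1 q [-0.188, -0.102, 2.251, 1.725, 0.858, -0.545] p [0.6157, 0.158, 0.1802] tx [0.197 0.17  0.966] tz [ 0.74  0.62 -0.26] open 0.049 F [-0.6  0.4 -1. ]
tilt 74.9 yaw z 0.698 yaw y 0.698
[0.559 0.154 0.24 ] expected .554 .152
(0.611, 0.156, 0.08, 0.7, 75) N 4 row [-0.992, -0.01, 0.225, 0.006, -0.003, 0.01] mid [0.613 0.157 0.131]
```

View pics/s5c.png

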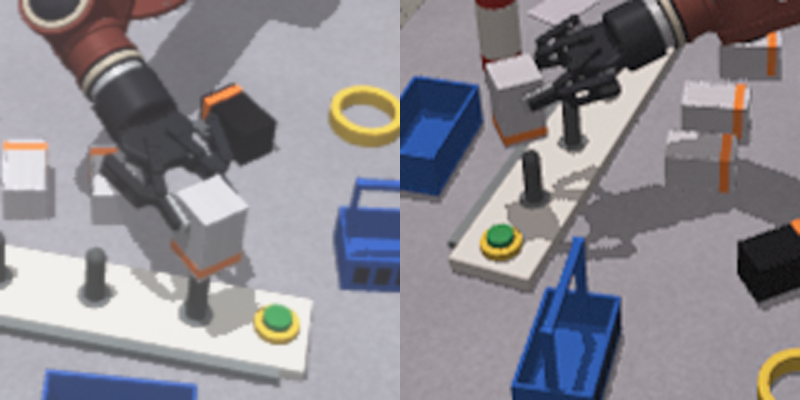

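Request:
{"fn": "carry_out", "kwargs": {"motion": [{"x": -0.99,"y": 0,"z": 0.225,"rx": 0,"ry": 0,"rz": 0,"gripper": -1},{"x": -0.99,"y": 0,"z": 0.225,"rx": 0,"ry": 0,"rz": 0,"gripper": -1},{"x": -0.99,"y": 0,"z": 0.225,"rx": 0,"ry": 0,"rz": 0,"gripper": -1},{"x": -0.7,"y": 0,"z": 0.18,"rx": 0,"ry": 0,"rz": 0,"gripper": -1},{"x": 0,"y": 0,"z": 0,"rx": 0,"ry": 0,"rz": 0,"gripper": -1}]}}

```text
time_s: 11.7
tcp_pos: [0.6106, 0.1553, 0.0852]
ee_rot: [0.746, 0.272, 0.572, -0.207]
force: [-1.2, 1.0, -0.9]
opening: 0.049
grip_force: 63.1
```

```bash
python3 st.py
python3 - <<'E'
from h import *
C,im=shot("scene","s6");print([proj(C,[.62,.164,z]).round() for z in(.02,.104)])
E
```

```text
11.7 q [-0.197, 0.135, 2.244, 1.901, 0.92, -0.829] p [0.6106, 0.1553, 0.0852] tx [0.198 0.169 0.966] tz [ 0.74  0.62 -0.26] open 0.049 F [-1.2  1.  -0.9]
tilt 74.9 yaw z 0.697 yaw y 0.697
[array([358., 276.]), array([360., 255.])]
```

Request:
{"fn": "carry_out", "kwargs": {"motion": [{"x": -0.15,"y": 0,"z": 0.04,"rx": 0,"ry": 0,"rz": 0,"gripper": -1},{"x": 0,"y": 0,"z": 0,"rx": 0,"ry": 0,"rz": 0,"gripper": -1}]}}

```text
time_s: 11.95
tcp_pos: [0.6126, 0.155, 0.0845]
ee_rot: [0.744, 0.273, 0.574, -0.206]
force: [-0.2, 0.2, -1.4]
opening: 0.0491
grip_force: 63.1
```

Request:
{"fn": "carry_out", "kwargs": {"motion": [{"x": 0,"y": 0,"z": 0,"rx": 0,"ry": 0,"rz": 0,"gripper": 0.5},{"x": 0,"y": 0,"z": 0,"rx": 0,"ry": 0,"rz": 0,"gripper": 0.5},{"x": 0,"y": 0,"z": 0,"rx": 0,"ry": 0,"rz": 0,"gripper": 0.5},{"x": 0,"y": 0,"z": 0,"rx": 0,"ry": 0,"rz": 0,"gripper": 0.5}]}}

```text
time_s: 12.35
tcp_pos: [0.6121, 0.1551, 0.0832]
ee_rot: [0.745, 0.272, 0.574, -0.206]
force: [-0.9, 0.4, 0.6]
opening: 0.0642
grip_force: 0.0
```

Request:
{"fn": "carry_out", "kwargs": {"motion": [{"x": 0,"y": 0,"z": -0.6,"rx": 0,"ry": 0,"rz": 0,"gripper": 0.5},{"x": 0,"y": 0,"z": -1,"rx": 0,"ry": 0,"rz": 0,"gripper": 0.5},{"x": 0,"y": 0,"z": -1,"rx": 0,"ry": 0,"rz": 0,"gripper": 0.5},{"x": 0.2,"y": 0,"z": -0.8,"rx": 0,"ry": 0,"rz": 0,"gripper": 0.5},{"x": 0.5,"y": 0,"z": 0,"rx": 0,"ry": 0,"rz": 0,"gripper": 0.5},{"x": 1,"y": 0,"z": 0,"rx": 0,"ry": 0,"rz": 0,"gripper": 0.5},{"x": 1,"y": 0,"z": 0,"rx": 0,"ry": 0,"rz": 0,"gripper": 0.5},{"x": 1,"y": 0,"z": 0,"rx": 0,"ry": 0,"rz": 0,"gripper": 0.5},{"x": 0,"y": 0,"z": 0,"rx": 0,"ry": 0,"rz": 0,"gripper": 0.5}]}}

```text
time_s: 13.25
tcp_pos: [0.5687, 0.118, 0.1989]
ee_rot: [0.743, 0.274, 0.576, -0.205]
force: [-0.1, -0.4, 0.6]
opening: 0.0636
grip_force: 0.0
```

```bash
python3 st.py
python3 - <<'E'
from h import *
C,im=shot("scene");C2,b=shot("side")
cv2.imwrite("pics/s7c.png",np.hstack([cv2.resize(im[150:310,280:440],None,fx=2.5,fy=2.5,interpolation=2),cv2.resize(b[180:340,180:340],None,fx=2.5,fy=2.5,interpolation=2)]))
E
python3 plan.py "[(.5,.12,.23,.6,0),(.48,.057,.17,.18,-15)]"
```

```text
13.25 q [-0.317, -0.273, 2.358, 1.61, 0.964, -0.465] p [0.5687, 0.118, 0.1989] tx [0.187 0.17  0.968] tz [ 0.743  0.62  -0.252] open 0.0636 F [-0.1 -0.4  0.6]
tilt 75.4 yaw z 0.695 yaw y 0.698
(0.5, 0.12, 0.23, 0.6, 0) N 14 row [-0.052, -0.122, -0.186, -0.042, -0.936, 0.062] mid [0.529 0.115 0.203]
(0.48, 0.057, 0.17, 0.18, -15) N 5 row [-0.308, 0.402, 0.513, 0.11, -0.516, 0.835] mid [0.495 0.088 0.199]
```

View pics/s7c.png

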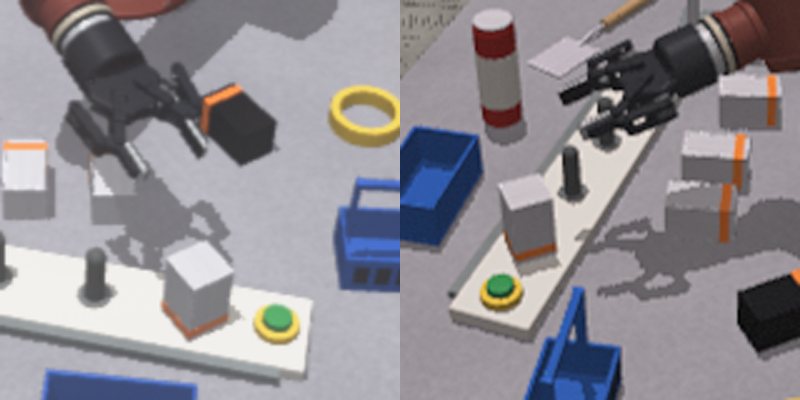

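Request:
{"fn": "carry_out", "kwargs": {"motion": [{"x": -0.05,"y": -0.12,"z": -0.2,"rx": 0,"ry": -0.94,"rz": 0.06,"gripper": 1},{"x": -0.05,"y": -0.12,"z": -0.2,"rx": 0,"ry": -0.94,"rz": 0.06,"gripper": 1},{"x": -0.05,"y": -0.12,"z": -0.2,"rx": 0,"ry": -0.94,"rz": 0.06,"gripper": 1},{"x": -0.05,"y": -0.12,"z": -0.2,"rx": 0,"ry": -0.94,"rz": 0.06,"gripper": 1},{"x": -0.05,"y": -0.12,"z": -0.2,"rx": 0,"ry": -0.94,"rz": 0.06,"gripper": 1},{"x": -0.05,"y": -0.12,"z": -0.2,"rx": 0,"ry": -0.94,"rz": 0.06,"gripper": 1},{"x": -0.05,"y": -0.12,"z": -0.2,"rx": 0,"ry": -0.94,"rz": 0.06,"gripper": 1},{"x": -0.05,"y": -0.12,"z": -0.2,"rx": 0,"ry": -0.94,"rz": 0.06,"gripper": 1},{"x": -0.05,"y": -0.12,"z": -0.2,"rx": 0,"ry": -0.94,"rz": 0.06,"gripper": 1},{"x": -0.05,"y": -0.12,"z": -0.2,"rx": 0,"ry": -0.94,"rz": 0.06,"gripper": 1},{"x": -0.05,"y": -0.12,"z": -0.2,"rx": 0,"ry": -0.94,"rz": 0.06,"gripper": 1},{"x": -0.05,"y": -0.12,"z": -0.2,"rx": 0,"ry": -0.94,"rz": 0.06,"gripper": 1}]}}

```text
time_s: 14.55
tcp_pos: [0.5045, 0.1133, 0.2223]
ee_rot: [0.945, 0.315, 0.075, -0.048]
force: [0.1, -0.3, 0.0]
opening: 0.0856
grip_force: 0.0
```

Request:
{"fn": "carry_out", "kwargs": {"motion": [{"x": -0.3,"y": 0.3,"z": -0.2,"rx": 0,"ry": -0.94,"rz": 0.06,"gripper": 1},{"x": -0.3,"y": 0.4,"z": -0.2,"rx": 0,"ry": -0.94,"rz": 0.8,"gripper": 1},{"x": -0.3,"y": 0.4,"z": 0,"rx": 0,"ry": 0,"rz": 0.9,"gripper": 1},{"x": -0.3,"y": 0.4,"z": 0,"rx": 0,"ry": 0,"rz": 0.9,"gripper": 1},{"x": -0.3,"y": 0.4,"z": 0,"rx": 0,"ry": 0,"rz": 0.9,"gripper": 1},{"x": -0.3,"y": 0.4,"z": 0,"rx": 0,"ry": 0,"rz": 0.6,"gripper": 1},{"x": 0,"y": 0,"z": 0,"rx": 0,"ry": 0,"rz": 0,"gripper": 1}]}}

```text
time_s: 15.25
tcp_pos: [0.4914, 0.0401, 0.2279]
ee_rot: [0.993, 0.115, -0.017, -0.019]
force: [0.7, -0.1, -0.2]
opening: 0.0854
grip_force: 0.0
```

```bash
cat > look.py <<'E'
from h import *
C,im=shot("wrist","last")
for o in pots(C,im):
    b=o[1]/1000;a=np.radians(o[3]);g=b+.045*np.array([np.cos(a),np.sin(a)]);print(o,"grasp(closed+15)",g.round(4),"yaw",a.round(3))
E
python3 st.py; python3 look.py
```

```text
15.25 q [-0.086, -0.233, 1.915, 0.03, 1.501, 1.252] p [0.4914, 0.0401, 0.2279] tx [ 0.973  0.228 -0.03 ] tz [-0.038  0.033 -0.999] open 0.0854 F [ 0.7 -0.1 -0.2]
tilt 2.9 yaw z 2.425 yaw y 0.229
([249, 248, 44, 11, 363], array([414.,  42.]), array([10., 46.]), 10.7) grasp(closed+15) [0.4582 0.0504] yaw 0.187
([340, 260, 49, 12, 410], array([424., -59.]), array([11., 50.]), 9.5) grasp(closed+15) [ 0.4684 -0.0516] yaw 0.166
([465, 297, 49, 9, 376], array([ 416., -204.]), array([10., 50.]), 13.2) grasp(closed+15) [ 0.4598 -0.1937] yaw 0.23
```

```bash
python3 plan.py "[(.492,.057,.15,.18,-15),(.459,.051,.032,.18,-15)]"
```

```text
(0.492, 0.057, 0.15, 0.18, -15) N 4 row [0.128, -0.137, 0.779, -0.084, -0.58, 0.141] mid [0.494 0.05  0.189]
(0.459, 0.051, 0.032, 0.18, -15) N 5 row [-0.015, -0.0, 0.981, -0.0, -0.0, -0.0] mid [0.476 0.054 0.091]
```

Request:
{"fn": "carry_out", "kwargs": {"motion": [{"x": 0.13,"y": -0.14,"z": 0.78,"rx": -0.084,"ry": -0.58,"rz": 0.14,"gripper": 1},{"x": 0.13,"y": -0.14,"z": 0.78,"rx": -0.084,"ry": -0.58,"rz": 0.14,"gripper": 1},{"x": 0.13,"y": -0.14,"z": 0.78,"rx": -0.084,"ry": -0.58,"rz": 0.14,"gripper": 1},{"x": 0.13,"y": -0.14,"z": 0.78,"rx": -0.084,"ry": -0.58,"rz": 0.14,"gripper": 1},{"x": 0,"y": 0,"z": 0,"rx": 0,"ry": 0,"rz": 0,"gripper": 1}]}}

```text
time_s: 15.8
tcp_pos: [0.4913, 0.0587, 0.1476]
ee_rot: [0.987, 0.091, -0.132, 0.012]
force: [-0.3, -0.3, -0.3]
opening: 0.0854
grip_force: 0.0
```

```bash
python3 st.py;python3 plan.py "[(.459,.051,.032,.18,-15),(.459,.051,.19,.18,0),(.53,.05,.24,.6,0),(.547,.035,.22,.6,75)]"
```

```text
15.8 q [-0.006, 0.002, 1.855, -0.048, 1.548, 1.39] p [0.4913, 0.0587, 0.1476] tx [ 0.949  0.176 -0.264] tz [-0.259 -0.047 -0.965] open 0.0854 F [-0.3 -0.3 -0.3]
tilt 15.3 yaw z -2.963 yaw y 0.183
(0.459, 0.051, 0.032, 0.18, -15) N 5 row [-0.014, 0.014, 0.962, -0.0, 0.01, 0.006] mid [0.475 0.055 0.09 ]
(0.459, 0.051, 0.19, 0.18, 0) N 7 row [-0.135, 0.0, -0.895, 0.0, 0.374, 0.0] mid [0.464 0.052 0.111]
(0.53, 0.05, 0.24, 0.6, 0) N 5 row [0.535, 0.203, -0.4, 0.0, 0.0, -0.84] mid [0.494 0.047 0.215]
(0.547, 0.035, 0.22, 0.6, 75) N 14 row [-0.021, 0.063, 0.06, 0.0, 0.935, 0.0] mid [0.536 0.041 0.229]
```

Request:
{"fn": "carry_out", "kwargs": {"motion": [{"x": -0.014,"y": 0.014,"z": 0.962,"rx": 0,"ry": 0,"rz": 0,"gripper": 1},{"x": -0.014,"y": 0.014,"z": 0.962,"rx": 0,"ry": 0,"rz": 0,"gripper": 1},{"x": -0.014,"y": 0.014,"z": 0.962,"rx": 0,"ry": 0,"rz": 0,"gripper": 1},{"x": -0.014,"y": 0.014,"z": 0.962,"rx": 0,"ry": 0,"rz": 0,"gripper": 1},{"x": -0.014,"y": 0.014,"z": 0.962,"rx": 0,"ry": 0,"rz": 0,"gripper": 1},{"x": 0,"y": 0,"z": 0,"rx": 0,"ry": 0,"rz": 0,"gripper": 1},{"x": 0,"y": 0,"z": 0,"rx": 0,"ry": 0,"rz": 0,"gripper": -1},{"x": 0,"y": 0,"z": 0,"rx": 0,"ry": 0,"rz": 0,"gripper": -1},{"x": 0,"y": 0,"z": 0,"rx": 0,"ry": 0,"rz": 0,"gripper": -1},{"x": 0,"y": 0,"z": 0,"rx": 0,"ry": 0,"rz": 0,"gripper": -1},{"x": 0,"y": 0,"z": 0,"rx": 0,"ry": 0,"rz": 0,"gripper": -1}], "newtons": 60}}

```text
time_s: 16.9
tcp_pos: [0.4641, 0.05, 0.0385]
ee_rot: [0.988, 0.089, -0.126, 0.012]
force: [1.8, 0.2, 6.9]
opening: 0.0491
grip_force: 64.2
```

Request:
{"fn": "carry_out", "kwargs": {"motion": [{"x": -0.135,"y": 0,"z": -0.9,"rx": 0,"ry": 0,"rz": 0,"gripper": -1},{"x": -0.135,"y": 0,"z": -0.9,"rx": 0,"ry": 0.44,"rz": 0,"gripper": -1},{"x": -0.135,"y": 0,"z": -0.9,"rx": 0,"ry": 0.44,"rz": 0,"gripper": -1},{"x": -0.135,"y": 0,"z": -0.9,"rx": 0,"ry": 0.44,"rz": 0,"gripper": -1},{"x": -0.135,"y": 0,"z": -0.9,"rx": 0,"ry": 0.44,"rz": 0,"gripper": -1},{"x": -0.135,"y": 0,"z": -0.9,"rx": 0,"ry": 0.44,"rz": 0,"gripper": -1},{"x": -0.135,"y": 0,"z": -0.9,"rx": 0,"ry": 0.44,"rz": 0,"gripper": -1},{"x": 0.535,"y": 0.2,"z": -0.4,"rx": 0,"ry": 0,"rz": -0.84,"gripper": -1},{"x": 0.535,"y": 0.2,"z": -0.4,"rx": 0,"ry": 0,"rz": -0.84,"gripper": -1},{"x": 0.535,"y": 0.2,"z": -0.4,"rx": 0,"ry": 0,"rz": -0.84,"gripper": -1},{"x": 0.535,"y": 0.2,"z": -0.4,"rx": 0,"ry": 0,"rz": -0.84,"gripper": -1},{"x": 0.535,"y": 0.2,"z": -0.4,"rx": 0,"ry": 0,"rz": -0.84,"gripper": -1}]}}

```text
time_s: 18.1
tcp_pos: [0.5348, 0.0498, 0.2455]
ee_rot: [0.955, 0.297, 0.002, 0.001]
force: [0.4, -0.3, -2.3]
opening: 0.0489
grip_force: 63.6
```

```bash
python3 st.py;python3 plan.py "[(.547,.035,.22,.6,75)]"
```

```text
18.1 q [-0.046, -0.16, 1.822, -0.0, 1.474, 0.922] p [0.5348, 0.0498, 0.2455] tx [0.823 0.568 0.004] tz [ 0.005 -0.    -1.   ] open 0.0489 F [ 0.4 -0.3 -2.3]
tilt 0.3 yaw z -0.091 yaw y 0.604
(0.547, 0.035, 0.22, 0.6, 75) N 14 row [-0.041, 0.054, 0.067, 0.0, 0.932, 0.004] mid [0.537 0.04  0.232]
```

Request:
{"fn": "carry_out", "kwargs": {"motion": [{"x": -0.04,"y": 0.05,"z": 0.05,"rx": 0,"ry": 0.93,"rz": 0,"gripper": -1},{"x": -0.04,"y": 0.05,"z": 0.05,"rx": 0,"ry": 0.93,"rz": 0,"gripper": -1},{"x": -0.04,"y": 0.05,"z": 0.05,"rx": 0,"ry": 0.93,"rz": 0,"gripper": -1},{"x": -0.04,"y": 0.05,"z": 0.05,"rx": 0,"ry": 0.93,"rz": 0,"gripper": -1},{"x": -0.04,"y": 0.05,"z": 0.05,"rx": 0,"ry": 0.93,"rz": 0,"gripper": -1},{"x": -0.04,"y": 0.05,"z": 0.05,"rx": 0,"ry": 0.93,"rz": 0,"gripper": -1},{"x": -0.04,"y": 0.05,"z": 0.05,"rx": 0,"ry": 0.93,"rz": 0,"gripper": -1},{"x": -0.04,"y": 0.05,"z": 0.05,"rx": 0,"ry": 0.93,"rz": 0,"gripper": -1},{"x": -0.04,"y": 0.05,"z": 0.05,"rx": 0,"ry": 0.93,"rz": 0,"gripper": -1},{"x": -0.04,"y": 0.05,"z": 0.05,"rx": 0,"ry": 0.93,"rz": 0,"gripper": -1},{"x": -0.04,"y": 0.05,"z": 0.05,"rx": 0,"ry": 0.93,"rz": 0,"gripper": -1},{"x": -0.04,"y": 0.05,"z": 0.05,"rx": 0,"ry": 0.93,"rz": 0,"gripper": -1}]}}

```text
time_s: 19.3
tcp_pos: [0.5404, 0.0357, 0.2273]
ee_rot: [0.808, 0.251, 0.51, -0.155]
force: [-0.0, -0.5, -2.3]
opening: 0.049
grip_force: 63.5
```

Request:
{"fn": "carry_out", "kwargs": {"motion": [{"x": -0.04,"y": 0.05,"z": 0.05,"rx": 0,"ry": 0.93,"rz": 0,"gripper": -1},{"x": -0.04,"y": 0.05,"z": 0.05,"rx": 0,"ry": 0.93,"rz": 0,"gripper": -1},{"x": 0,"y": 0,"z": 0,"rx": 0,"ry": 0,"rz": 0,"gripper": -1}]}}

```text
time_s: 19.6
tcp_pos: [0.5418, 0.0349, 0.2205]
ee_rot: [0.76, 0.234, 0.579, -0.18]
force: [0.1, 0.4, -1.1]
opening: 0.0493
grip_force: 63.5
```

```bash
python3 st.py;python3 plan.py "[(.604,.045,.18,.6,75),(.604,.045,.083,.6,75)]"
```

```text
19.6 q [-0.527, -0.424, 2.416, 1.487, 1.063, -0.337] p [0.5418, 0.0349, 0.2205] tx [0.22  0.148 0.964] tz [ 0.796  0.544 -0.265] open 0.0493 F [ 0.1  0.4 -1.1]
tilt 74.6 yaw z 0.6 yaw y 0.599
(0.604, 0.045, 0.18, 0.6, 75) N 3 row [-0.321, 0.357, 0.876, 0.0, 0.021, -0.006] mid [0.573 0.04  0.2  ]
(0.604, 0.045, 0.083, 0.6, 75) N 4 row [-0.937, -0.0, 0.251, 0.0, 0.0, 0.0] mid [0.604 0.045 0.132]
```

Request:
{"fn": "carry_out", "kwargs": {"motion": [{"x": -0.3,"y": 0.357,"z": 0.876,"rx": 0,"ry": 0,"rz": 0,"gripper": -1},{"x": -0.3,"y": 0.357,"z": 0.876,"rx": 0,"ry": 0,"rz": 0,"gripper": -1},{"x": -0.3,"y": 0.357,"z": 0.876,"rx": 0,"ry": 0,"rz": 0,"gripper": -1},{"x": 0,"y": 0,"z": 0,"rx": 0,"ry": 0,"rz": 0,"gripper": -1}]}}

```text
time_s: 20.0
tcp_pos: [0.6072, 0.0457, 0.1845]
ee_rot: [0.759, 0.236, 0.579, -0.179]
force: [-0.6, 0.1, -1.6]
opening: 0.0491
grip_force: 63.4
```

Request:
{"fn": "carry_out", "kwargs": {"motion": [{"x": -0.95,"y": 0,"z": 0.251,"rx": 0,"ry": 0,"rz": 0,"gripper": -1},{"x": -0.95,"y": 0,"z": 0.251,"rx": 0,"ry": 0,"rz": 0,"gripper": -1},{"x": -0.95,"y": 0,"z": 0.251,"rx": 0,"ry": 0,"rz": 0,"gripper": -1},{"x": -0.95,"y": 0,"z": 0.251,"rx": 0,"ry": 0,"rz": 0,"gripper": -1},{"x": 0,"y": 0,"z": 0,"rx": 0,"ry": 0,"rz": 0,"gripper": -1}]}}

```text
time_s: 20.5
tcp_pos: [0.6043, 0.0451, 0.0849]
ee_rot: [0.76, 0.235, 0.579, -0.18]
force: [-0.3, 0.3, -1.8]
opening: 0.049
grip_force: 63.5
```

```bash
python3 st.py
```

```text
20.5 q [-0.426, 0.114, 2.265, 1.782, 1.005, -0.794] p [0.6043, 0.0451, 0.0849] tx [0.219 0.15  0.964] tz [ 0.795  0.546 -0.265] open 0.049 F [-0.3  0.3 -1.8]
tilt 74.6 yaw z 0.602 yaw y 0.601
```

Request:
{"fn": "carry_out", "kwargs": {"motion": [{"x": -0.12,"y": 0,"z": 0.03,"rx": 0,"ry": 0,"rz": 0,"gripper": -1},{"x": 0,"y": 0,"z": 0,"rx": 0,"ry": 0,"rz": 0,"gripper": 0.5},{"x": 0,"y": 0,"z": 0,"rx": 0,"ry": 0,"rz": 0,"gripper": 0.5},{"x": 0,"y": 0,"z": 0,"rx": 0,"ry": 0,"rz": 0,"gripper": 0.5},{"x": 0,"y": 0,"z": 0,"rx": 0,"ry": 0,"rz": 0,"gripper": 0.5}]}}

```text
time_s: 21.0
tcp_pos: [0.6064, 0.0441, 0.0858]
ee_rot: [0.758, 0.236, 0.582, -0.178]
force: [-0.2, -0.3, 0.3]
opening: 0.0641
grip_force: 0.0
```

Request:
{"fn": "carry_out", "kwargs": {"motion": [{"x": 0,"y": 0,"z": -0.6,"rx": 0,"ry": 0,"rz": 0,"gripper": 0.5},{"x": 0,"y": 0,"z": -1,"rx": 0,"ry": 0,"rz": 0,"gripper": 0.5},{"x": 0,"y": 0,"z": -1,"rx": 0,"ry": 0,"rz": 0,"gripper": 0.5},{"x": 0.2,"y": 0,"z": -0.8,"rx": 0,"ry": 0,"rz": 0,"gripper": 0.5},{"x": 0.5,"y": 0,"z": 0,"rx": 0,"ry": 0,"rz": 0,"gripper": 0.5},{"x": 1,"y": 0,"z": 0,"rx": 0,"ry": 0,"rz": 0,"gripper": 0.5},{"x": 1,"y": 0,"z": 0,"rx": 0,"ry": 0,"rz": 0,"gripper": 0.5},{"x": 1,"y": 0,"z": 0,"rx": 0,"ry": 0,"rz": 0,"gripper": 0.5},{"x": 0,"y": 0,"z": 0,"rx": 0,"ry": 0,"rz": 0,"gripper": 0.5}]}}

```text
time_s: 21.9
tcp_pos: [0.5595, 0.0114, 0.201]
ee_rot: [0.756, 0.238, 0.584, -0.176]
force: [0.2, 0.2, 0.2]
opening: 0.0642
grip_force: 0.0
```

```bash
python3 st.py;python3 plan.py "[(.5,0.01,.23,.5,0),(.5,-.05,.17,.17,-15)]"
```

```text
21.9 q [-0.559, -0.289, 2.364, 1.529, 1.088, -0.451] p [0.5595, 0.0114, 0.201] tx [0.206 0.154 0.966] tz [ 0.799  0.544 -0.257] open 0.0642 F [0.2 0.2 0.2]
tilt 75.1 yaw z 0.598 yaw y 0.601
(0.5, 0.01, 0.23, 0.5, 0) N 14 row [-0.063, -0.088, -0.17, -0.04, -0.936, 0.067] mid [0.526 0.007 0.207]
(0.5, -0.05, 0.17, 0.17, -15) N 5 row [-0.123, 0.456, 0.494, 0.086, -0.519, 0.656] mid [ 0.504 -0.019  0.199]
```

Request:
{"fn": "carry_out", "kwargs": {"motion": [{"x": -0.06,"y": -0.08,"z": -0.18,"rx": -0.04,"ry": -0.94,"rz": 0.06,"gripper": 1},{"x": -0.06,"y": -0.08,"z": -0.18,"rx": -0.04,"ry": -0.94,"rz": 0.06,"gripper": 1},{"x": -0.06,"y": -0.08,"z": -0.18,"rx": -0.04,"ry": -0.94,"rz": 0.06,"gripper": 1},{"x": -0.06,"y": -0.08,"z": -0.18,"rx": -0.04,"ry": -0.94,"rz": 0.06,"gripper": 1},{"x": -0.06,"y": -0.08,"z": -0.18,"rx": -0.04,"ry": -0.94,"rz": 0.06,"gripper": 1},{"x": -0.06,"y": -0.08,"z": -0.18,"rx": -0.04,"ry": -0.94,"rz": 0.06,"gripper": 1},{"x": -0.06,"y": -0.08,"z": -0.18,"rx": -0.04,"ry": -0.94,"rz": 0.06,"gripper": 1},{"x": -0.06,"y": -0.08,"z": -0.18,"rx": -0.04,"ry": -0.94,"rz": 0.06,"gripper": 1},{"x": -0.06,"y": -0.08,"z": -0.18,"rx": -0.04,"ry": -0.94,"rz": 0.06,"gripper": 1},{"x": -0.06,"y": -0.08,"z": -0.18,"rx": -0.04,"ry": -0.94,"rz": 0.06,"gripper": 1},{"x": -0.06,"y": -0.08,"z": -0.18,"rx": -0.04,"ry": -0.94,"rz": 0.06,"gripper": 1},{"x": -0.06,"y": -0.08,"z": -0.18,"rx": -0.04,"ry": -0.94,"rz": 0.06,"gripper": 1}]}}

```text
time_s: 23.1
tcp_pos: [0.5037, 0.0058, 0.2194]
ee_rot: [0.963, 0.255, 0.082, -0.027]
force: [0.1, -0.8, -0.4]
opening: 0.0855
grip_force: 0.0
```

Request:
{"fn": "carry_out", "kwargs": {"motion": [{"x": -0.06,"y": -0.08,"z": -0.18,"rx": -0.04,"ry": -0.94,"rz": 0.06,"gripper": 1},{"x": -0.06,"y": -0.08,"z": -0.18,"rx": -0.04,"ry": -0.94,"rz": 0.06,"gripper": 1},{"x": -0.12,"y": 0.456,"z": 0.494,"rx": 0.09,"ry": -0.52,"rz": 0.66,"gripper": 1},{"x": -0.12,"y": 0.456,"z": 0.494,"rx": 0.09,"ry": -0.52,"rz": 0.66,"gripper": 1},{"x": -0.12,"y": 0.456,"z": 0.494,"rx": 0.09,"ry": -0.52,"rz": 0.66,"gripper": 1},{"x": -0.12,"y": 0.456,"z": 0.494,"rx": 0.09,"ry": -0.52,"rz": 0.66,"gripper": 1},{"x": -0.12,"y": 0.456,"z": 0.494,"rx": 0.09,"ry": -0.52,"rz": 0.66,"gripper": 1},{"x": 0,"y": 0,"z": 0,"rx": 0,"ry": 0,"rz": 0,"gripper": 1}]}}

```text
time_s: 23.9
tcp_pos: [0.4974, -0.0533, 0.1654]
ee_rot: [0.987, 0.086, -0.139, 0.011]
force: [-0.6, -0.0, -0.0]
opening: 0.0853
grip_force: 0.0
```

```bash
python3 st.py;python3 look.py; python3 plan.py "[(.468,-.052,.035,.17,-15)]"
```

```text
23.9 q [-0.203, -0.001, 1.827, -0.099, 1.577, 1.206] p [0.4974, -0.0533, 0.1654] tx [ 0.947  0.167 -0.276] tz [-0.272 -0.045 -0.961] open 0.0853 F [-0.6 -0.  -0. ]
tilt 16.0 yaw z -2.978 yaw y 0.173
([245, 242, 57, 9, 511], array([424., -58.]), array([ 9., 50.]), 10.1) grasp(closed+15) [ 0.4683 -0.0501] yaw 0.176
([396, 268, 56, 11, 408], array([ 415., -203.]), array([11., 51.]), 14.4) grasp(closed+15) [ 0.4586 -0.1918] yaw 0.251
([28, 302, 34, 22, 347], array([290., 163.]), array([12., 51.]), 42.8) grasp(closed+15) [0.323  0.1936] yaw 0.747
([336, 341, 43, 14, 270], array([ 287., -179.]), array([13., 50.]), 31.2) grasp(closed+15) [ 0.3255 -0.1557] yaw 0.545
(0.468, -0.052, 0.035, 0.17, -15) N 6 row [0.046, -0.038, 0.899, -0.002, 0.024, 0.009] mid [ 0.483 -0.052  0.101]
```

Request:
{"fn": "carry_out", "kwargs": {"motion": [{"x": 0.046,"y": -0.04,"z": 0.9,"rx": 0,"ry": 0,"rz": 0,"gripper": 1},{"x": 0.046,"y": -0.04,"z": 0.9,"rx": 0,"ry": 0,"rz": 0,"gripper": 1},{"x": 0.046,"y": -0.04,"z": 0.9,"rx": 0,"ry": 0,"rz": 0,"gripper": 1},{"x": 0.046,"y": -0.04,"z": 0.9,"rx": 0,"ry": 0,"rz": 0,"gripper": 1},{"x": 0.046,"y": -0.04,"z": 0.9,"rx": 0,"ry": 0,"rz": 0,"gripper": 1},{"x": 0.046,"y": -0.04,"z": 0.9,"rx": 0,"ry": 0,"rz": 0,"gripper": 1},{"x": 0,"y": 0,"z": 0,"rx": 0,"ry": 0,"rz": 0,"gripper": 1},{"x": 0,"y": 0,"z": 0,"rx": 0,"ry": 0,"rz": 0,"gripper": -1},{"x": 0,"y": 0,"z": 0,"rx": 0,"ry": 0,"rz": 0,"gripper": -1},{"x": 0,"y": 0,"z": 0,"rx": 0,"ry": 0,"rz": 0,"gripper": -1},{"x": 0,"y": 0,"z": 0,"rx": 0,"ry": 0,"rz": 0,"gripper": -1},{"x": 0,"y": 0,"z": 0,"rx": 0,"ry": 0,"rz": 0,"gripper": -1}], "newtons": 60}}

```text
time_s: 25.15
tcp_pos: [0.4706, -0.0523, 0.039]
ee_rot: [0.987, 0.086, -0.133, 0.012]
force: [2.4, 0.3, 6.6]
opening: 0.0493
grip_force: 64.6
```

```bash
python3 st.py; python3 plan.py "[(.475,-.05,.19,.17,0),(.53,-.055,.245,.45,0),(.542,-.07,.225,.45,75)]"
```

```text
25.15 q [-0.211, 0.098, 1.961, -0.104, 1.334, 1.222] p [0.4706, -0.0523, 0.039] tx [ 0.949  0.167 -0.266] tz [-0.261 -0.047 -0.964] open 0.0493 F [2.4 0.3 6.6]
tilt 15.4 yaw z -2.962 yaw y 0.175
(0.475, -0.05, 0.19, 0.17, 0) N 7 row [-0.106, -0.008, -0.859, 0.003, 0.384, 0.006] mid [ 0.478 -0.05   0.114]
(0.53, -0.055, 0.245, 0.45, 0) N 3 row [0.693, 0.256, -0.733, 0.0, 0.0, -0.933] mid [ 0.502 -0.054  0.218]
(0.542, -0.07, 0.225, 0.45, 75) N 14 row [-0.024, 0.054, 0.058, -0.0, 0.935, -0.0] mid [ 0.533 -0.064  0.234]
```

Request:
{"fn": "carry_out", "kwargs": {"motion": [{"x": -0.1,"y": 0,"z": -0.86,"rx": 0,"ry": 0,"rz": 0,"gripper": -1},{"x": -0.1,"y": 0,"z": -0.86,"rx": 0,"ry": 0.45,"rz": 0,"gripper": -1},{"x": -0.1,"y": 0,"z": -0.86,"rx": 0,"ry": 0.45,"rz": 0,"gripper": -1},{"x": -0.1,"y": 0,"z": -0.86,"rx": 0,"ry": 0.45,"rz": 0,"gripper": -1},{"x": -0.1,"y": 0,"z": -0.86,"rx": 0,"ry": 0.45,"rz": 0,"gripper": -1},{"x": -0.1,"y": 0,"z": -0.86,"rx": 0,"ry": 0.45,"rz": 0,"gripper": -1},{"x": -0.1,"y": 0,"z": -0.86,"rx": 0,"ry": 0.45,"rz": 0,"gripper": -1},{"x": 0.69,"y": 0.256,"z": -0.73,"rx": 0,"ry": 0,"rz": -0.93,"gripper": -1},{"x": 0.69,"y": 0.256,"z": -0.73,"rx": 0,"ry": 0,"rz": -0.93,"gripper": -1},{"x": 0.69,"y": 0.256,"z": -0.73,"rx": 0,"ry": 0,"rz": -0.93,"gripper": -1}]}}

```text
time_s: 26.15
tcp_pos: [0.5326, -0.0553, 0.2429]
ee_rot: [0.974, 0.226, -0.002, -0.0]
force: [0.4, -0.0, -1.8]
opening: 0.0491
grip_force: 63.9
```

Request:
{"fn": "carry_out", "kwargs": {"motion": [{"x": -0.02,"y": 0.05,"z": 0.05,"rx": 0,"ry": 0.935,"rz": 0,"gripper": -1},{"x": -0.02,"y": 0.05,"z": 0.05,"rx": 0,"ry": 0.935,"rz": 0,"gripper": -1},{"x": -0.02,"y": 0.05,"z": 0.05,"rx": 0,"ry": 0.935,"rz": 0,"gripper": -1},{"x": -0.02,"y": 0.05,"z": 0.05,"rx": 0,"ry": 0.935,"rz": 0,"gripper": -1},{"x": -0.02,"y": 0.05,"z": 0.05,"rx": 0,"ry": 0.935,"rz": 0,"gripper": -1},{"x": -0.02,"y": 0.05,"z": 0.05,"rx": 0,"ry": 0.935,"rz": 0,"gripper": -1},{"x": -0.02,"y": 0.05,"z": 0.05,"rx": 0,"ry": 0.935,"rz": 0,"gripper": -1},{"x": -0.02,"y": 0.05,"z": 0.05,"rx": 0,"ry": 0.935,"rz": 0,"gripper": -1},{"x": -0.02,"y": 0.05,"z": 0.05,"rx": 0,"ry": 0.935,"rz": 0,"gripper": -1},{"x": -0.02,"y": 0.05,"z": 0.05,"rx": 0,"ry": 0.935,"rz": 0,"gripper": -1},{"x": -0.02,"y": 0.05,"z": 0.05,"rx": 0,"ry": 0.935,"rz": 0,"gripper": -1},{"x": -0.02,"y": 0.05,"z": 0.05,"rx": 0,"ry": 0.935,"rz": 0,"gripper": -1}]}}

```text
time_s: 27.35
tcp_pos: [0.5405, -0.0678, 0.2268]
ee_rot: [0.825, 0.19, 0.519, -0.119]
force: [-0.7, -0.1, -1.6]
opening: 0.049
grip_force: 63.8
```

Request:
{"fn": "carry_out", "kwargs": {"motion": [{"x": -0.02,"y": 0.05,"z": 0.05,"rx": 0,"ry": 0.935,"rz": 0,"gripper": -1},{"x": -0.02,"y": 0.05,"z": 0.05,"rx": 0,"ry": 0.935,"rz": 0,"gripper": -1},{"x": 0,"y": 0,"z": 0,"rx": 0,"ry": 0,"rz": 0,"gripper": -1}]}}

```text
time_s: 27.65
tcp_pos: [0.5422, -0.0686, 0.2211]
ee_rot: [0.776, 0.177, 0.59, -0.138]
force: [0.4, 0.2, -2.2]
opening: 0.0492
grip_force: 63.8
```

```bash
python3 st.py; python3 plan.py "[(.597,-.061,.18,.45,75),(.597,-.061,.081,.45,75)]"
```

```text
27.65 q [-0.725, -0.381, 2.385, 1.474, 1.109, -0.351] p [0.5422, -0.0686, 0.2211] tx [0.241 0.11  0.964] tz [ 0.866  0.423 -0.265] open 0.0492 F [ 0.4  0.2 -2.2]
tilt 74.6 yaw z 0.454 yaw y 0.453
(0.597, -0.061, 0.18, 0.45, 75) N 3 row [-0.343, 0.23, 0.821, -0.014, 0.022, -0.018] mid [ 0.57  -0.065  0.2  ]
(0.597, -0.061, 0.081, 0.45, 75) N 4 row [-0.956, -0.0, 0.256, 0.0, -0.0, 0.0] mid [ 0.597 -0.061  0.13 ]
```

Request:
{"fn": "carry_out", "kwargs": {"motion": [{"x": -0.32,"y": 0.23,"z": 0.8,"rx": 0,"ry": 0,"rz": 0,"gripper": -1},{"x": -0.32,"y": 0.23,"z": 0.8,"rx": 0,"ry": 0,"rz": 0,"gripper": -1},{"x": -0.32,"y": 0.23,"z": 0.8,"rx": 0,"ry": 0,"rz": 0,"gripper": -1},{"x": 0,"y": 0,"z": 0,"rx": 0,"ry": 0,"rz": 0,"gripper": -1}]}}

```text
time_s: 28.05
tcp_pos: [0.5984, -0.0612, 0.185]
ee_rot: [0.775, 0.179, 0.59, -0.138]
force: [0.1, -0.6, -1.7]
opening: 0.049
grip_force: 63.7
```

Request:
{"fn": "carry_out", "kwargs": {"motion": [{"x": -0.96,"y": 0,"z": 0.251,"rx": 0,"ry": 0,"rz": 0,"gripper": -1},{"x": -0.96,"y": 0,"z": 0.251,"rx": 0,"ry": 0,"rz": 0,"gripper": -1},{"x": -0.96,"y": 0,"z": 0.251,"rx": 0,"ry": 0,"rz": 0,"gripper": -1},{"x": -0.96,"y": 0,"z": 0.251,"rx": 0,"ry": 0,"rz": 0,"gripper": -1},{"x": 0,"y": 0,"z": 0,"rx": 0,"ry": 0,"rz": 0,"gripper": -1},{"x": -0.1,"y": 0,"z": 0.03,"rx": 0,"ry": 0,"rz": 0,"gripper": -1}]}}

```text
time_s: 28.65
tcp_pos: [0.5974, -0.0626, 0.0859]
ee_rot: [0.774, 0.179, 0.592, -0.137]
force: [0.1, -0.1, -1.5]
opening: 0.049
grip_force: 63.8
```

```bash
python3 st.py
```

```text
28.65 q [-0.622, 0.117, 2.263, 1.747, 1.041, -0.79] p [0.5974, -0.0626, 0.0859] tx [0.234 0.114 0.965] tz [ 0.868  0.423 -0.261] open 0.049 F [ 0.1 -0.1 -1.5]
tilt 74.9 yaw z 0.454 yaw y 0.454
```

Request:
{"fn": "carry_out", "kwargs": {"motion": [{"x": -0.2,"y": 0,"z": 0.05,"rx": 0,"ry": 0,"rz": 0,"gripper": -1},{"x": 0,"y": 0,"z": 0,"rx": 0,"ry": 0,"rz": 0,"gripper": -1},{"x": 0,"y": 0,"z": 0,"rx": 0,"ry": 0,"rz": 0,"gripper": -1}]}}

```text
time_s: 28.95
tcp_pos: [0.5973, -0.0626, 0.0805]
ee_rot: [0.773, 0.179, 0.593, -0.136]
force: [0.6, -0.3, -0.9]
opening: 0.049
grip_force: 63.8
```

Request:
{"fn": "carry_out", "kwargs": {"motion": [{"x": 0,"y": 0,"z": 0,"rx": 0,"ry": 0,"rz": 0,"gripper": 0.5},{"x": 0,"y": 0,"z": 0,"rx": 0,"ry": 0,"rz": 0,"gripper": 0.5},{"x": 0,"y": 0,"z": 0,"rx": 0,"ry": 0,"rz": 0,"gripper": 0.5},{"x": 0,"y": 0,"z": 0,"rx": 0,"ry": 0,"rz": 0,"gripper": 0.5}]}}

```text
time_s: 29.35
tcp_pos: [0.5971, -0.0625, 0.0797]
ee_rot: [0.774, 0.178, 0.592, -0.137]
force: [0.5, 0.3, 0.3]
opening: 0.064
grip_force: 0.0
```

Request:
{"fn": "carry_out", "kwargs": {"motion": [{"x": 0,"y": 0,"z": -0.6,"rx": 0,"ry": 0,"rz": 0,"gripper": 0.5},{"x": 0,"y": 0,"z": -1,"rx": 0,"ry": 0,"rz": 0,"gripper": 0.5},{"x": 0,"y": 0,"z": -1,"rx": 0,"ry": 0,"rz": 0,"gripper": 0.5},{"x": 0.2,"y": 0,"z": -0.8,"rx": 0,"ry": 0,"rz": 0,"gripper": 0.5},{"x": 0.5,"y": 0,"z": 0,"rx": 0,"ry": 0,"rz": 0,"gripper": 0.5},{"x": 1,"y": 0,"z": 0,"rx": 0,"ry": 0,"rz": 0,"gripper": 0.5},{"x": 1,"y": 0,"z": 0,"rx": 0,"ry": 0,"rz": 0,"gripper": 0.5},{"x": 1,"y": 0,"z": 0,"rx": 0,"ry": 0,"rz": 0,"gripper": 0.5},{"x": 0,"y": 0,"z": 0,"rx": 0,"ry": 0,"rz": 0,"gripper": 0.5}]}}

```text
time_s: 30.25
tcp_pos: [0.5465, -0.0885, 0.1954]
ee_rot: [0.772, 0.18, 0.594, -0.135]
force: [0.1, 0.4, 1.1]
opening: 0.0642
grip_force: 0.0
```

```bash
python3 st.py; python3 plan.py "[(.5,-.12,.23,.4,0),(.49,-.187,.165,.25,-15)]"
```

```text
30.25 q [-0.758, -0.27, 2.36, 1.51, 1.134, -0.465] p [0.5465, -0.0885, 0.1954] tx [0.229 0.119 0.966] tz [ 0.869  0.422 -0.258] open 0.0642 F [0.1 0.4 1.1]
tilt 75.1 yaw z 0.452 yaw y 0.454
(0.5, -0.12, 0.23, 0.4, 0) N 14 row [-0.061, 0.025, -0.191, -0.021, -0.936, 0.036] mid [ 0.518 -0.107  0.203]
(0.49, -0.187, 0.165, 0.25, -15) N 4 row [-0.256, 0.602, 0.678, 0.049, -0.653, 0.373] mid [ 0.498 -0.153  0.196]
```

Request:
{"fn": "carry_out", "kwargs": {"motion": [{"x": -0.06,"y": 0.02,"z": -0.2,"rx": -0.02,"ry": -0.94,"rz": 0.04,"gripper": 1},{"x": -0.06,"y": 0.02,"z": -0.2,"rx": -0.02,"ry": -0.94,"rz": 0.04,"gripper": 1},{"x": -0.06,"y": 0.02,"z": -0.2,"rx": -0.02,"ry": -0.94,"rz": 0.04,"gripper": 1},{"x": -0.06,"y": 0.02,"z": -0.2,"rx": -0.02,"ry": -0.94,"rz": 0.04,"gripper": 1},{"x": -0.06,"y": 0.02,"z": -0.2,"rx": -0.02,"ry": -0.94,"rz": 0.04,"gripper": 1},{"x": -0.06,"y": 0.02,"z": -0.2,"rx": -0.02,"ry": -0.94,"rz": 0.04,"gripper": 1},{"x": -0.06,"y": 0.02,"z": -0.2,"rx": -0.02,"ry": -0.94,"rz": 0.04,"gripper": 1},{"x": -0.06,"y": 0.02,"z": -0.2,"rx": -0.02,"ry": -0.94,"rz": 0.04,"gripper": 1},{"x": -0.06,"y": 0.02,"z": -0.2,"rx": -0.02,"ry": -0.94,"rz": 0.04,"gripper": 1},{"x": -0.06,"y": 0.02,"z": -0.2,"rx": -0.02,"ry": -0.94,"rz": 0.04,"gripper": 1},{"x": -0.06,"y": 0.02,"z": -0.2,"rx": -0.02,"ry": -0.94,"rz": 0.04,"gripper": 1},{"x": -0.06,"y": 0.02,"z": -0.2,"rx": -0.02,"ry": -0.94,"rz": 0.04,"gripper": 1}]}}

```text
time_s: 31.45
tcp_pos: [0.4993, -0.1157, 0.2177]
ee_rot: [0.976, 0.2, 0.083, -0.025]
force: [-0.3, 0.5, -0.3]
opening: 0.0854
grip_force: 0.0
```

Request:
{"fn": "carry_out", "kwargs": {"motion": [{"x": -0.06,"y": 0.02,"z": -0.2,"rx": -0.02,"ry": -0.94,"rz": 0.04,"gripper": 1},{"x": -0.06,"y": 0.02,"z": -0.2,"rx": -0.02,"ry": -0.94,"rz": 0.04,"gripper": 1},{"x": -0.25,"y": 0.6,"z": 0.678,"rx": 0.05,"ry": -0.65,"rz": 0.37,"gripper": 1},{"x": -0.25,"y": 0.6,"z": 0.678,"rx": 0.05,"ry": -0.65,"rz": 0.37,"gripper": 1},{"x": -0.25,"y": 0.6,"z": 0.678,"rx": 0.05,"ry": -0.65,"rz": 0.37,"gripper": 1},{"x": -0.25,"y": 0.6,"z": 0.678,"rx": 0.05,"ry": -0.65,"rz": 0.37,"gripper": 1},{"x": 0,"y": 0,"z": 0,"rx": 0,"ry": 0,"rz": 0,"gripper": 1}]}}

```text
time_s: 32.15
tcp_pos: [0.484, -0.1847, 0.1583]
ee_rot: [0.983, 0.123, -0.139, 0.009]
force: [0.0, 0.7, -0.9]
opening: 0.0854
grip_force: 0.0
```

```bash
python3 st.py;python3 look.py; python3 plan.py "[(.459,-.192,.035,.24,-15)]"
```

```text
32.15 q [-0.427, 0.031, 1.807, -0.161, 1.534, 0.92] p [0.484, -0.1847, 0.1583] tx [ 0.931  0.239 -0.276] tz [-0.272 -0.052 -0.961] open 0.0854 F [ 0.   0.7 -0.9]
tilt 16.1 yaw z -2.951 yaw y 0.246
([256, 245, 58, 10, 536], array([ 415., -203.]), array([10., 50.]), 14.9) grasp(closed+15) [ 0.4585 -0.1914] yaw 0.26
([546, 317, 14, 10, 88], array([ 391., -493.]), array([13., 12.]), 55.6) grasp(closed+15) [ 0.4164 -0.4559] yaw 0.97
([210, 325, 47, 14, 334], array([ 287., -179.]), array([13., 51.]), 31.2) grasp(closed+15) [ 0.3255 -0.1557] yaw 0.545
([372, 348, 18, 10, 118], array([ 293., -348.]), array([14., 19.]), 44.8) grasp(closed+15) [ 0.3249 -0.3163] yaw 0.782
(0.459, -0.192, 0.035, 0.24, -15) N 6 row [0.05, 0.016, 0.851, -0.021, 0.024, 0.018] mid [ 0.472 -0.188  0.098]
```

Request:
{"fn": "carry_out", "kwargs": {"motion": [{"x": 0.05,"y": 0.016,"z": 0.85,"rx": 0,"ry": 0,"rz": 0,"gripper": 1},{"x": 0.05,"y": 0.016,"z": 0.85,"rx": 0,"ry": 0,"rz": 0,"gripper": 1},{"x": 0.05,"y": 0.016,"z": 0.85,"rx": 0,"ry": 0,"rz": 0,"gripper": 1},{"x": 0.05,"y": 0.016,"z": 0.85,"rx": 0,"ry": 0,"rz": 0,"gripper": 1},{"x": 0.05,"y": 0.016,"z": 0.85,"rx": 0,"ry": 0,"rz": 0,"gripper": 1},{"x": 0.05,"y": 0.016,"z": 0.85,"rx": 0,"ry": 0,"rz": 0,"gripper": 1},{"x": 0,"y": 0,"z": 0,"rx": 0,"ry": 0,"rz": 0,"gripper": 1},{"x": 0,"y": 0,"z": 0,"rx": 0,"ry": 0,"rz": 0,"gripper": -1},{"x": 0,"y": 0,"z": 0,"rx": 0,"ry": 0,"rz": 0,"gripper": -1},{"x": 0,"y": 0,"z": 0,"rx": 0,"ry": 0,"rz": 0,"gripper": -1},{"x": 0,"y": 0,"z": 0,"rx": 0,"ry": 0,"rz": 0,"gripper": -1},{"x": 0,"y": 0,"z": 0,"rx": 0,"ry": 0,"rz": 0,"gripper": -1}], "newtons": 60}}

```text
time_s: 33.4
tcp_pos: [0.4618, -0.1929, 0.0401]
ee_rot: [0.983, 0.123, -0.134, 0.013]
force: [1.3, 2.2, 6.3]
opening: 0.0491
grip_force: 64.5
```

```bash
python3 st.py; python3 plan.py "[(.475,-.18,.19,.25,0),(.52,-.17,.245,.3,0),(.53,-.175,.23,.3,75)]"
```

```text
33.4 q [-0.457, 0.136, 1.916, -0.173, 1.305, 0.929] p [0.4618, -0.1929, 0.0401] tx [ 0.934  0.238 -0.266] tz [-0.26  -0.058 -0.964] open 0.0491 F [1.3 2.2 6.3]
tilt 15.4 yaw z -2.923 yaw y 0.248
(0.475, -0.18, 0.19, 0.25, 0) N 7 row [-0.041, -0.057, -0.863, -0.012, 0.385, -0.002] mid [ 0.473 -0.185  0.115]
(0.52, -0.17, 0.245, 0.3, 0) N 3 row [0.614, 0.029, -0.733, 0.0, 0.0, -0.167] mid [ 0.498 -0.175  0.218]
(0.53, -0.175, 0.23, 0.3, 75) N 14 row [-0.006, 0.022, 0.052, 0.0, 0.935, -0.0] mid [ 0.523 -0.173  0.236]
```

Request:
{"fn": "carry_out", "kwargs": {"motion": [{"x": -0.04,"y": -0.05,"z": -0.86,"rx": 0,"ry": 0,"rz": 0,"gripper": -1},{"x": -0.04,"y": -0.05,"z": -0.86,"rx": 0,"ry": 0.45,"rz": 0,"gripper": -1},{"x": -0.04,"y": -0.05,"z": -0.86,"rx": 0,"ry": 0.45,"rz": 0,"gripper": -1},{"x": -0.04,"y": -0.05,"z": -0.86,"rx": 0,"ry": 0.45,"rz": 0,"gripper": -1},{"x": -0.04,"y": -0.05,"z": -0.86,"rx": 0,"ry": 0.45,"rz": 0,"gripper": -1},{"x": -0.04,"y": -0.05,"z": -0.86,"rx": 0,"ry": 0.45,"rz": 0,"gripper": -1},{"x": -0.04,"y": -0.05,"z": -0.86,"rx": 0,"ry": 0.45,"rz": 0,"gripper": -1},{"x": 0.61,"y": 0.03,"z": -0.73,"rx": 0,"ry": 0,"rz": -0.17,"gripper": -1},{"x": 0.61,"y": 0.03,"z": -0.73,"rx": 0,"ry": 0,"rz": -0.17,"gripper": -1},{"x": 0.61,"y": 0.03,"z": -0.73,"rx": 0,"ry": 0,"rz": -0.17,"gripper": -1}]}}

```text
time_s: 34.4
tcp_pos: [0.5221, -0.1711, 0.2423]
ee_rot: [0.989, 0.149, -0.002, -0.005]
force: [0.2, -1.0, -1.3]
opening: 0.049
grip_force: 63.7
```

Request:
{"fn": "carry_out", "kwargs": {"motion": [{"x": 0,"y": 0.02,"z": 0.04,"rx": 0,"ry": 0.935,"rz": 0,"gripper": -1},{"x": 0,"y": 0.02,"z": 0.04,"rx": 0,"ry": 0.935,"rz": 0,"gripper": -1},{"x": 0,"y": 0.02,"z": 0.04,"rx": 0,"ry": 0.935,"rz": 0,"gripper": -1},{"x": 0,"y": 0.02,"z": 0.04,"rx": 0,"ry": 0.935,"rz": 0,"gripper": -1},{"x": 0,"y": 0.02,"z": 0.04,"rx": 0,"ry": 0.935,"rz": 0,"gripper": -1},{"x": 0,"y": 0.02,"z": 0.04,"rx": 0,"ry": 0.935,"rz": 0,"gripper": -1},{"x": 0,"y": 0.02,"z": 0.04,"rx": 0,"ry": 0.935,"rz": 0,"gripper": -1},{"x": 0,"y": 0.02,"z": 0.04,"rx": 0,"ry": 0.935,"rz": 0,"gripper": -1},{"x": 0,"y": 0.02,"z": 0.04,"rx": 0,"ry": 0.935,"rz": 0,"gripper": -1},{"x": 0,"y": 0.02,"z": 0.04,"rx": 0,"ry": 0.935,"rz": 0,"gripper": -1},{"x": 0,"y": 0.02,"z": 0.04,"rx": 0,"ry": 0.935,"rz": 0,"gripper": -1},{"x": 0,"y": 0.02,"z": 0.04,"rx": 0,"ry": 0.935,"rz": 0,"gripper": -1}]}}

```text
time_s: 35.6
tcp_pos: [0.5287, -0.1752, 0.2315]
ee_rot: [0.837, 0.123, 0.526, -0.083]
force: [0.7, 0.2, -1.3]
opening: 0.0491
grip_force: 63.7
```

Request:
{"fn": "carry_out", "kwargs": {"motion": [{"x": 0,"y": 0.02,"z": 0.05,"rx": 0,"ry": 0.935,"rz": 0,"gripper": -1},{"x": 0,"y": 0.02,"z": 0.05,"rx": 0,"ry": 0.935,"rz": 0,"gripper": -1},{"x": 0,"y": 0,"z": 0,"rx": 0,"ry": 0,"rz": 0,"gripper": -1}]}}

```text
time_s: 35.9
tcp_pos: [0.5302, -0.1747, 0.2268]
ee_rot: [0.787, 0.113, 0.599, -0.096]
force: [1.0, -0.6, -1.8]
opening: 0.0489
grip_force: 63.7
```

```bash
python3 st.py; python3 plan.py "[(.588,-.167,.18,.3,75),(.588,-.167,.0815,.3,75)]"
```

```text
35.9 q [-0.91, -0.327, 2.337, 1.466, 1.138, -0.35] p [0.5302, -0.1747, 0.2268] tx [0.257 0.063 0.964] tz [ 0.921  0.287 -0.264] open 0.0489 F [ 1.  -0.6 -1.8]
tilt 74.7 yaw z 0.302 yaw y 0.298
(0.588, -0.167, 0.18, 0.3, 75) N 3 row [-0.399, 0.136, 0.903, -0.006, 0.019, -0.054] mid [ 0.559 -0.171  0.203]
(0.588, -0.167, 0.0815, 0.3, 75) N 4 row [-0.951, -0.0, 0.255, 0.0, -0.0, 0.0] mid [ 0.588 -0.167  0.131]
```

Request:
{"fn": "carry_out", "kwargs": {"motion": [{"x": -0.38,"y": 0.136,"z": 0.9,"rx": 0,"ry": 0,"rz": 0,"gripper": -1},{"x": -0.38,"y": 0.136,"z": 0.9,"rx": 0,"ry": 0,"rz": 0,"gripper": -1},{"x": -0.38,"y": 0.136,"z": 0.9,"rx": 0,"ry": 0,"rz": 0,"gripper": -1},{"x": 0,"y": 0,"z": 0,"rx": 0,"ry": 0,"rz": 0,"gripper": -1}]}}

```text
time_s: 36.3
tcp_pos: [0.5904, -0.1667, 0.1837]
ee_rot: [0.787, 0.115, 0.599, -0.096]
force: [0.2, 0.4, -2.4]
opening: 0.0487
grip_force: 63.6
```

Request:
{"fn": "carry_out", "kwargs": {"motion": [{"x": -0.96,"y": 0,"z": 0.25,"rx": 0,"ry": 0,"rz": 0,"gripper": -1},{"x": -0.96,"y": 0,"z": 0.25,"rx": 0,"ry": 0,"rz": 0,"gripper": -1},{"x": -0.96,"y": 0,"z": 0.25,"rx": 0,"ry": 0,"rz": 0,"gripper": -1},{"x": -0.96,"y": 0,"z": 0.25,"rx": 0,"ry": 0,"rz": 0,"gripper": -1},{"x": -0.1,"y": 0,"z": 0.03,"rx": 0,"ry": 0,"rz": 0,"gripper": -1},{"x": 0,"y": 0,"z": 0,"rx": 0,"ry": 0,"rz": 0,"gripper": -1},{"x": 0,"y": 0,"z": 0,"rx": 0,"ry": 0,"rz": 0,"gripper": -1}]}}

```text
time_s: 37.0
tcp_pos: [0.5893, -0.1679, 0.0859]
ee_rot: [0.785, 0.116, 0.601, -0.094]
force: [-0.4, -0.0, -1.8]
opening: 0.0488
grip_force: 63.7
```

```bash
python3 st.py
```

```text
37.0 q [-0.787, 0.149, 2.227, 1.737, 1.049, -0.776] p [0.5893, -0.1679, 0.0859] tx [0.25  0.069 0.966] tz [ 0.923  0.286 -0.259] open 0.0488 F [-0.4 -0.  -1.8]
tilt 75.0 yaw z 0.301 yaw y 0.299
```

Request:
{"fn": "carry_out", "kwargs": {"motion": [{"x": -0.2,"y": 0,"z": 0.05,"rx": 0,"ry": 0,"rz": 0,"gripper": -1},{"x": 0,"y": 0,"z": 0,"rx": 0,"ry": 0,"rz": 0,"gripper": -1},{"x": 0,"y": 0,"z": 0,"rx": 0,"ry": 0,"rz": 0,"gripper": 0.5},{"x": 0,"y": 0,"z": 0,"rx": 0,"ry": 0,"rz": 0,"gripper": 0.5},{"x": 0,"y": 0,"z": 0,"rx": 0,"ry": 0,"rz": 0,"gripper": 0.5},{"x": 0,"y": 0,"z": 0,"rx": 0,"ry": 0,"rz": 0,"gripper": 0.5}]}}

```text
time_s: 37.6
tcp_pos: [0.5886, -0.1672, 0.0788]
ee_rot: [0.785, 0.115, 0.601, -0.094]
force: [0.1, 0.7, -0.5]
opening: 0.0639
grip_force: 0.0
```

Request:
{"fn": "carry_out", "kwargs": {"motion": [{"x": 0,"y": 0,"z": -0.6,"rx": 0,"ry": 0,"rz": 0,"gripper": 0.5},{"x": 0,"y": 0,"z": -1,"rx": 0,"ry": 0,"rz": 0,"gripper": 0.5},{"x": 0,"y": 0,"z": -1,"rx": 0,"ry": 0,"rz": 0,"gripper": 0.5},{"x": 0.2,"y": 0,"z": -0.8,"rx": 0,"ry": 0,"rz": 0,"gripper": 0.5},{"x": 0.5,"y": 0,"z": 0,"rx": 0,"ry": 0,"rz": 0,"gripper": 0.5},{"x": 1,"y": 0,"z": 0,"rx": 0,"ry": 0,"rz": 0,"gripper": 0.5},{"x": 1,"y": 0,"z": 0,"rx": 0,"ry": 0,"rz": 0,"gripper": 0.5},{"x": 1,"y": 0,"z": 0,"rx": 0,"ry": 0,"rz": 0,"gripper": 0.5},{"x": 0,"y": 0,"z": 0,"rx": 0,"ry": 0,"rz": 0,"gripper": 0.5}]}}

```text
time_s: 38.5
tcp_pos: [0.5348, -0.1863, 0.1945]
ee_rot: [0.784, 0.117, 0.602, -0.092]
force: [0.6, 0.5, -0.1]
opening: 0.064
grip_force: 0.0
```

```bash
python3 st.py;  python3 - <<'E'
from h import *
C,im=shot("scene","s8");C2,b=shot("side","d8")
cv2.imwrite("pics/s8c.png",np.vstack([cv2.resize(im[170:310,120:480],None,fx=2.1,fy=2.1,interpolation=2),cv2.resize(b[130:260,190:550],None,fx=2.1,fy=2.1,interpolation=2)]))
E
python3 plan.py "[(.47,-.12,.3,.3,0)]"
```

```text
38.5 q [-0.919, -0.216, 2.32, 1.513, 1.14, -0.471] p [0.5348, -0.1863, 0.1945] tx [0.247 0.073 0.966] tz [ 0.923  0.285 -0.257] open 0.064 F [ 0.6  0.5 -0.1]
tilt 75.1 yaw z 0.3 yaw y 0.299
(0.47, -0.12, 0.3, 0.3, 0) N 14 row [0.119, -0.232, -0.339, -0.005, -0.934, -0.005] mid [ 0.484 -0.158  0.238]
```

View pics/s8c.png

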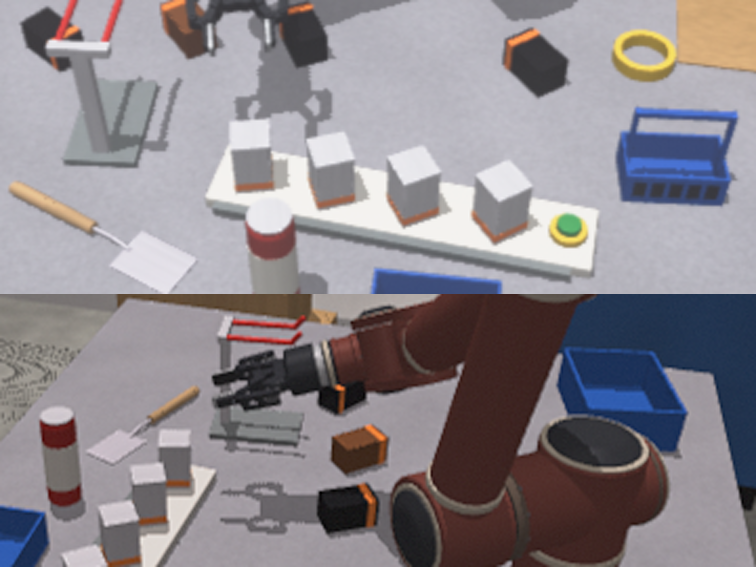

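Request:
{"fn": "carry_out", "kwargs": {"motion": [{"x": 0.12,"y": -0.1,"z": -0.34,"rx": 0,"ry": -0.94,"rz": 0,"gripper": 1},{"x": 0.12,"y": -0.1,"z": -0.34,"rx": 0,"ry": -0.94,"rz": 0,"gripper": 1},{"x": 0.12,"y": -0.1,"z": -0.34,"rx": 0,"ry": -0.94,"rz": 0,"gripper": 1},{"x": 0.12,"y": -0.1,"z": -0.34,"rx": 0,"ry": -0.94,"rz": 0,"gripper": 1},{"x": 0.12,"y": -0.1,"z": -0.34,"rx": 0,"ry": -0.94,"rz": 0,"gripper": 1},{"x": 0.12,"y": -0.1,"z": -0.34,"rx": 0,"ry": -0.94,"rz": 0,"gripper": 1},{"x": 0.12,"y": -0.1,"z": -0.34,"rx": 0,"ry": -0.94,"rz": 0,"gripper": 1},{"x": 0.12,"y": -0.1,"z": -0.34,"rx": 0,"ry": -0.94,"rz": 0,"gripper": 1},{"x": 0.12,"y": -0.1,"z": -0.34,"rx": 0,"ry": -0.94,"rz": 0,"gripper": 1},{"x": 0.12,"y": -0.1,"z": -0.34,"rx": 0,"ry": -0.94,"rz": 0,"gripper": 1},{"x": 0.12,"y": -0.1,"z": -0.34,"rx": 0,"ry": -0.94,"rz": 0,"gripper": 1},{"x": 0.12,"y": -0.1,"z": -0.34,"rx": 0,"ry": -0.94,"rz": 0,"gripper": 1}]}}

```text
time_s: 39.8
tcp_pos: [0.4814, -0.1705, 0.2809]
ee_rot: [0.985, 0.147, 0.084, -0.019]
force: [0.5, 1.3, -0.8]
opening: 0.0851
grip_force: 0.0
```

Request:
{"fn": "carry_out", "kwargs": {"motion": [{"x": 0,"y": 0.6,"z": -0.6,"rx": 0,"ry": -0.94,"rz": 0.5,"gripper": 1},{"x": 0,"y": 0.8,"z": -0.6,"rx": 0,"ry": -0.94,"rz": 0.5,"gripper": 1},{"x": 0,"y": 1,"z": -0.6,"rx": 0,"ry": 0,"rz": 0.5,"gripper": 1},{"x": 0,"y": 1,"z": -0.4,"rx": 0,"ry": 0,"rz": 0.5,"gripper": 1},{"x": 0,"y": 1,"z": -0.4,"rx": 0,"ry": 0,"rz": 0.5,"gripper": 1},{"x": 0,"y": 1,"z": 0,"rx": 0,"ry": 0,"rz": 0.4,"gripper": 1},{"x": 0,"y": 1,"z": 0,"rx": 0,"ry": 0,"rz": 0,"gripper": 1},{"x": 0,"y": 0.6,"z": 0,"rx": 0,"ry": 0,"rz": 0,"gripper": 1},{"x": 0,"y": 0,"z": 0,"rx": 0,"ry": 0,"rz": 0,"gripper": 1}]}}

```text
time_s: 40.7
tcp_pos: [0.5003, -0.3466, 0.3418]
ee_rot: [1.0, 0.003, -0.009, -0.01]
force: [-0.3, 1.0, 0.3]
opening: 0.0858
grip_force: 0.0
```

```bash
python3 st.py
python3 - <<'E'
from h import *
C,im=shot("wrist","w9");np.savez("w9.npz",a=C[1],b=C[2])
H,S,V=cv2.split(cv2.cvtColor(im,cv2.COLOR_BGR2HSV));m=(((H<5)|(H>172))&(S>150)&(V>90)).astype(np.uint8)
n,l,s,c=cv2.connectedComponentsWithStats(m);print([s[i].tolist() for i in range(1,n) if s[i,4]>60])
cv2.imwrite("pics/w9c.png",im)
E
```

```text
40.7 q [-0.729, -0.008, 1.521, 0.003, 1.655, 0.835] p [0.5003, -0.3466, 0.3418] tx [ 1.     0.007 -0.017] tz [-0.017  0.019 -1.   ] open 0.0858 F [-0.3  1.   0.3]
tilt 1.5 yaw z 2.302 yaw y 0.007
[[364, 107, 19, 150, 1580], [290, 116, 25, 148, 1445]]
```

View pics/w9c.png

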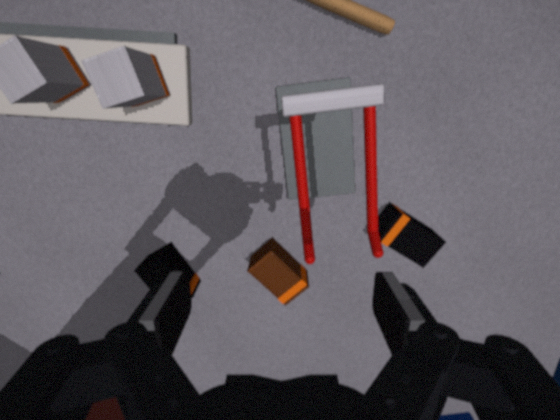

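Run:
```python
from h import *
d=np.load("w9.npz");C=(env.calibration("wrist")["K"],d["a"],d["b"])
for n,z,L in(("start",.2,((296,118),(370,108))),("shank near bend",.2,((305,235),(374,230))),("tip",.217,((310,260),(378,254))),("crossfront",.203,((285,111),(382,102)))):
    P=[onz(C,*q,z)[:2] for q in L];m=(P[0]+P[1])/2;print(n,np.round(P,4).tolist(),"mid",m.round(4),"yaw",np.arctan2(-(P[0]-P[1])[0],(P[0]-P[1])[1]).round(3))
```

```text
start [[0.5686, -0.3553], [0.5767, -0.4139]] mid [ 0.5726 -0.3846] yaw 0.138
shank near bend [[0.4658, -0.3658], [0.4717, -0.4279]] mid [ 0.4688 -0.3969] yaw 0.095
tip [[0.4494, -0.3699], [0.4563, -0.4287]] mid [ 0.4529 -0.3993] yaw 0.117
crossfront [[0.574, -0.3464], [0.5813, -0.422]] mid [ 0.5776 -0.3842] yaw 0.096
```

Request:
{"fn": "carry_out", "kwargs": {"motion": [{"x": -0.1,"y": -1,"z": 0,"rx": 0,"ry": 0,"rz": 0,"gripper": 1},{"x": -0.1,"y": -1,"z": 0,"rx": 0,"ry": 0,"rz": 0,"gripper": 1},{"x": -0.1,"y": -1,"z": 0,"rx": 0,"ry": 0,"rz": 0,"gripper": 1},{"x": -0.1,"y": -1,"z": 0,"rx": 0,"ry": 0,"rz": 0,"gripper": 1},{"x": -0.1,"y": -1,"z": 0,"rx": 0,"ry": 0,"rz": 0,"gripper": 1},{"x": -0.1,"y": -1,"z": 0,"rx": 0,"ry": 0,"rz": 0,"gripper": 1},{"x": -0.1,"y": -1,"z": 0,"rx": 0,"ry": 0,"rz": 0,"gripper": 1},{"x": -0.1,"y": -1,"z": 0,"rx": 0,"ry": 0,"rz": 0,"gripper": 1},{"x": -0.1,"y": -1,"z": 0,"rx": 0,"ry": 0,"rz": 0,"gripper": 1},{"x": -0.1,"y": -1,"z": 0,"rx": 0,"ry": 0,"rz": 0,"gripper": 1},{"x": -0.1,"y": -1,"z": 0,"rx": 0,"ry": 0,"rz": 0,"gripper": 1},{"x": -0.1,"y": -1,"z": 0,"rx": 0,"ry": 0,"rz": 0,"gripper": 1}]}}

```text
time_s: 41.95
tcp_pos: [0.4675, -0.0436, 0.3495]
ee_rot: [1.0, 0.005, -0.007, -0.009]
force: [-0.3, -0.1, -0.6]
opening: 0.0855
grip_force: 0.0
```

Request:
{"fn": "carry_out", "kwargs": {"motion": [{"x": -0.1,"y": -1,"z": 0,"rx": 0,"ry": 0,"rz": 0,"gripper": 1},{"x": -0.1,"y": -1,"z": 0,"rx": 0,"ry": 0,"rz": 0,"gripper": 1},{"x": -0.1,"y": -1,"z": 0,"rx": 0,"ry": 0,"rz": 0,"gripper": 1},{"x": -0.1,"y": -1,"z": 0,"rx": 0,"ry": 0,"rz": 0,"gripper": 1},{"x": -0.1,"y": -1,"z": 0,"rx": 0,"ry": 0,"rz": 0,"gripper": 1},{"x": -0.1,"y": -1,"z": 0,"rx": 0,"ry": 0,"rz": 0,"gripper": 1},{"x": -0.1,"y": -1,"z": 0,"rx": 0,"ry": 0,"rz": 0,"gripper": 1},{"x": -0.1,"y": -1,"z": 0,"rx": 0,"ry": 0,"rz": 0,"gripper": 1},{"x": -0.1,"y": -1,"z": 0,"rx": 0,"ry": 0,"rz": 0,"gripper": 1},{"x": -0.1,"y": -1,"z": 0,"rx": 0,"ry": 0,"rz": 0,"gripper": 1},{"x": -0.1,"y": -1,"z": 0,"rx": 0,"ry": 0,"rz": 0,"gripper": 1},{"x": -0.1,"y": -1,"z": 0,"rx": 0,"ry": 0,"rz": 0,"gripper": 1}]}}

```text
time_s: 43.15
tcp_pos: [0.4343, 0.2556, 0.3548]
ee_rot: [1.0, 0.005, -0.007, -0.008]
force: [0.1, 0.2, -0.2]
opening: 0.0853
grip_force: 0.0
```

Request:
{"fn": "carry_out", "kwargs": {"motion": [{"x": 0,"y": -1,"z": 0,"rx": 0,"ry": 0,"rz": 0,"gripper": 1},{"x": 0,"y": -1,"z": 0,"rx": 0,"ry": 0,"rz": 0,"gripper": 1},{"x": 0,"y": -1,"z": 0,"rx": 0,"ry": 0,"rz": 0,"gripper": 1},{"x": 0,"y": -1,"z": 0,"rx": 0,"ry": 0,"rz": 0,"gripper": 1},{"x": 0,"y": 0,"z": 0,"rx": 0,"ry": 0,"rz": 0,"gripper": 1}]}}

```text
time_s: 43.65
tcp_pos: [0.4331, 0.3564, 0.3561]
ee_rot: [1.0, 0.007, -0.008, -0.008]
force: [0.1, 0.3, -0.2]
opening: 0.0852
grip_force: 0.0
```

```bash
python3 st.py
python3 - <<'E'
from h import *
C,im=shot("wrist","w10");np.savez("w10.npz",a=C[1],b=C[2])
cv2.imwrite("pics/w10c.png",im)
E
```

```text
43.65 q [0.545, -0.14, 1.623, 0.022, 1.664, 2.105] p [0.4331, 0.3564, 0.3561] tx [ 1.     0.013 -0.016] tz [-0.016  0.017 -1.   ] open 0.0852 F [ 0.1  0.3 -0.2]
tilt 1.3 yaw z 2.333 yaw y 0.013
```

View pics/w10c.png

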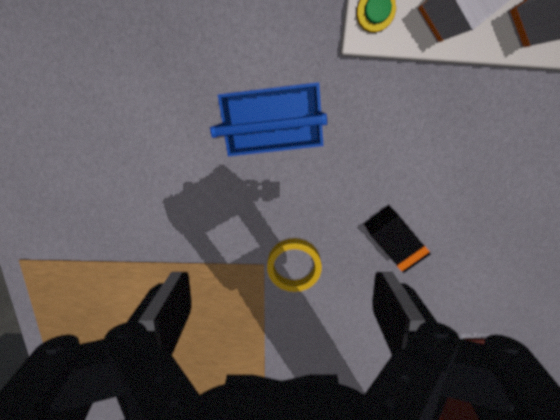

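```bash
python3 - <<'E'
from h import *
d=np.load("w10.npz");C=(env.calibration("wrist")["K"],d["a"],d["b"])
P=[onz(C,*q,.13)[:2] for q in((212,132),(327,119))];m=(P[0]+P[1])/2;v=P[0]-P[1]
print("bar",np.round(P,4).tolist(),"mid",m.round(4),"len",np.linalg.norm(v).round(3),"yaw",np.arctan2(-v[0],v[1]).round(3))
Q=np.array([onz(C,*q,.05)[:2] for q in((219,95),(319,84),(323,147),(228,155))]);print(Q.round(3).tolist(),Q.mean(0).round(4))
print("btn",onz(C,378,10,.04).round(3))
E
python3 plan.py "[(.4331,.3564,.3561,1.69,0)]"
```

```text
bar [[0.4808, 0.4357], [0.4961, 0.3126]] mid [0.4884 0.3741] len 0.124 yaw 0.124
[[0.519, 0.442], [0.533, 0.315], [0.455, 0.306], [0.442, 0.434]] [0.4873 0.3745]
btn [0.617 0.248 0.04 ]
(0.4331, 0.3564, 0.3561, 1.69, 0) N 17 row [0.002, -0.003, 0.0, -0.015, -0.001, -0.987] mid [0.434 0.356 0.356]
```

Request:
{"fn": "carry_out", "kwargs": {"motion": [{"x": 0,"y": 0,"z": 0,"rx": -0.01,"ry": 0,"rz": -0.99,"gripper": 1},{"x": 0,"y": 0,"z": 0,"rx": -0.01,"ry": 0,"rz": -0.99,"gripper": 1},{"x": 0,"y": 0,"z": 0,"rx": -0.01,"ry": 0,"rz": -0.99,"gripper": 1},{"x": 0,"y": 0,"z": 0,"rx": -0.01,"ry": 0,"rz": -0.99,"gripper": 1},{"x": 0,"y": 0,"z": 0,"rx": -0.01,"ry": 0,"rz": -0.99,"gripper": 1},{"x": 0,"y": 0,"z": 0,"rx": -0.01,"ry": 0,"rz": -0.99,"gripper": 1},{"x": 0,"y": 0,"z": 0,"rx": -0.01,"ry": 0,"rz": -0.99,"gripper": 1},{"x": 0,"y": 0,"z": 0,"rx": -0.01,"ry": 0,"rz": -0.99,"gripper": 1},{"x": 0,"y": 0,"z": 0,"rx": -0.01,"ry": 0,"rz": -0.99,"gripper": 1},{"x": 0,"y": 0,"z": 0,"rx": -0.01,"ry": 0,"rz": -0.99,"gripper": 1},{"x": 0,"y": 0,"z": 0,"rx": -0.01,"ry": 0,"rz": -0.99,"gripper": 1},{"x": 0,"y": 0,"z": 0,"rx": -0.01,"ry": 0,"rz": -0.99,"gripper": 1}]}}

```text
time_s: 44.9
tcp_pos: [0.4343, 0.3531, 0.3567]
ee_rot: [0.825, 0.565, -0.001, -0.005]
force: [-0.2, -0.7, 0.6]
opening: 0.0854
grip_force: 0.0
```

Request:
{"fn": "carry_out", "kwargs": {"motion": [{"x": 0,"y": 0,"z": 0,"rx": -0.01,"ry": 0,"rz": -0.99,"gripper": 1},{"x": 0,"y": 0,"z": 0,"rx": -0.01,"ry": 0,"rz": -0.99,"gripper": 1},{"x": 0,"y": 0,"z": 0,"rx": -0.01,"ry": 0,"rz": -0.99,"gripper": 1},{"x": 0,"y": 0,"z": 0,"rx": -0.01,"ry": 0,"rz": -0.99,"gripper": 1},{"x": 0,"y": 0,"z": 0,"rx": -0.01,"ry": 0,"rz": -0.99,"gripper": 1},{"x": 0,"y": 0,"z": 0,"rx": 0,"ry": 0,"rz": 0,"gripper": 1}]}}

```text
time_s: 45.5
tcp_pos: [0.4343, 0.3532, 0.3567]
ee_rot: [0.663, 0.748, 0.001, -0.003]
force: [0.5, 0.1, 0.5]
opening: 0.0855
grip_force: 0.0
```

```bash
python3 st.py; python3 plan.py "[(.488,.374,.22,1.69,0),(.488,.374,.122,1.69,0)]"
```

```text
45.5 q [0.547, -0.145, 1.626, 0.007, 1.66, 0.427] p [0.4343, 0.3532, 0.3567] tx [-0.12   0.993  0.006] tz [-0.003  0.006 -1.   ] open 0.0855 F [0.5 0.1 0.5]
tilt 0.4 yaw z 2.024 yaw y 1.691
(0.488, 0.374, 0.22, 1.69, 0) N 6 row [0.091, 0.373, 0.911, -0.004, -0.011, 0.002] mid [0.461 0.364 0.288]
(0.488, 0.374, 0.122, 1.69, 0) N 4 row [-0.0, 0.0, 0.98, 0.0, 0.0, -0.0] mid [0.488 0.374 0.171]
```

Request:
{"fn": "carry_out", "kwargs": {"motion": [{"x": 0.09,"y": 0.373,"z": 0.91,"rx": 0,"ry": -0.01,"rz": 0,"gripper": 1},{"x": 0.09,"y": 0.373,"z": 0.91,"rx": 0,"ry": -0.01,"rz": 0,"gripper": 1},{"x": 0.09,"y": 0.373,"z": 0.91,"rx": 0,"ry": -0.01,"rz": 0,"gripper": 1},{"x": 0.09,"y": 0.373,"z": 0.91,"rx": 0,"ry": -0.01,"rz": 0,"gripper": 1},{"x": 0.09,"y": 0.373,"z": 0.91,"rx": 0,"ry": -0.01,"rz": 0,"gripper": 1},{"x": 0.09,"y": 0.373,"z": 0.91,"rx": 0,"ry": -0.01,"rz": 0,"gripper": 1},{"x": 0,"y": 0,"z": 0,"rx": 0,"ry": 0,"rz": 0,"gripper": 1}]}}

```text
time_s: 46.2
tcp_pos: [0.4869, 0.3732, 0.2157]
ee_rot: [0.664, 0.748, -0.004, -0.002]
force: [-0.5, 0.0, -0.9]
opening: 0.0853
grip_force: 0.0
```

```bash
python3 st.py; python3 plan.py "[(.488,.374,.122,1.69,0)]"
```

```text
46.2 q [0.532, 0.053, 1.668, 0.001, 1.43, 0.413] p [0.4869, 0.3732, 0.2157] tx [-0.118  0.993 -0.003] tz [-0.009 -0.004 -1.   ] open 0.0853 F [-0.5  0.  -0.9]
tilt 0.5 yaw z -2.744 yaw y 1.69
(0.488, 0.374, 0.122, 1.69, 0) N 4 row [0.009, 0.017, 0.937, -0.023, 0.007, -0.001] mid [0.487 0.374 0.169]
```

Request:
{"fn": "carry_out", "kwargs": {"motion": [{"x": 0.01,"y": 0.02,"z": 0.94,"rx": 0,"ry": 0,"rz": 0,"gripper": 1},{"x": 0.01,"y": 0.02,"z": 0.94,"rx": 0,"ry": 0,"rz": 0,"gripper": 1},{"x": 0.01,"y": 0.02,"z": 0.94,"rx": 0,"ry": 0,"rz": 0,"gripper": 1},{"x": 0.01,"y": 0.02,"z": 0.94,"rx": 0,"ry": 0,"rz": 0,"gripper": 1},{"x": 0,"y": 0,"z": 0,"rx": 0,"ry": 0,"rz": 0,"gripper": 1},{"x": 0,"y": 0,"z": 0,"rx": 0,"ry": 0,"rz": 0,"gripper": -1},{"x": 0,"y": 0,"z": 0,"rx": 0,"ry": 0,"rz": 0,"gripper": -1},{"x": 0,"y": 0,"z": 0,"rx": 0,"ry": 0,"rz": 0,"gripper": -1},{"x": 0,"y": 0,"z": 0,"rx": 0,"ry": 0,"rz": 0,"gripper": -1},{"x": 0,"y": 0,"z": 0,"rx": 0,"ry": 0,"rz": 0,"gripper": -1},{"x": 0,"y": 0,"z": 0,"rx": 0,"ry": 0,"rz": 0,"gripper": -1},{"x": 0,"y": 0,"z": 0,"rx": 0,"ry": 0,"rz": 0,"gripper": -1}], "newtons": 70}}

```text
time_s: 47.4
tcp_pos: [0.4902, 0.3761, 0.127]
ee_rot: [0.663, 0.749, -0.0, -0.001]
force: [-2.7, -0.3, 5.0]
opening: 0.0082
grip_force: 69.0
```

Request:
{"fn": "carry_out", "kwargs": {"motion": [{"x": 0,"y": 0,"z": 0,"rx": 0,"ry": 0,"rz": 0,"gripper": -1},{"x": 0,"y": 0,"z": 0,"rx": 0,"ry": 0,"rz": 0,"gripper": -1}]}}

```text
time_s: 47.6
tcp_pos: [0.4902, 0.3761, 0.127]
ee_rot: [0.663, 0.749, -0.0, -0.001]
force: [-2.2, -0.0, 5.9]
opening: 0.0084
grip_force: 69.1
```

```bash
python3 st.py; python3 plan.py "[(.46,.35,.30,1.69,0),(.42,-.30,.30,1.69,0),(.405,-.405,.25,1.69,0)]"
```

```text
47.6 q [0.533, 0.138, 1.731, 0.002, 1.273, 0.412] p [0.4902, 0.3761, 0.127] tx [-0.121  0.993  0.001] tz [-0.002  0.001 -1.   ] open 0.0084 F [-2.2 -0.   5.9]
tilt 0.1 yaw z 2.67 yaw y 1.692
(0.46, 0.35, 0.3, 1.69, 0) N 7 row [-0.127, -0.19, -0.988, -0.002, -0.002, 0.003] mid [0.475 0.363 0.214]
(0.42, -0.3, 0.3, 1.69, 0) N 26 row [-0.986, -0.18, 0.0, 0.0, 0.0, -0.0] mid [0.44  0.025 0.3  ]
(0.405, -0.405, 0.25, 1.69, 0) N 5 row [-0.82, -0.219, 0.4, 0.0, 0.0, -0.0] mid [ 0.412 -0.353  0.275]
```

Request:
{"fn": "carry_out", "kwargs": {"motion": [{"x": 0,"y": 0,"z": -0.5,"rx": 0,"ry": 0,"rz": 0,"gripper": -1},{"x": -0.13,"y": -0.19,"z": -1,"rx": 0,"ry": 0,"rz": 0,"gripper": -1},{"x": -0.13,"y": -0.19,"z": -1,"rx": 0,"ry": 0,"rz": 0,"gripper": -1},{"x": -0.13,"y": -0.19,"z": -1,"rx": 0,"ry": 0,"rz": 0,"gripper": -1},{"x": -0.13,"y": -0.19,"z": -1,"rx": 0,"ry": 0,"rz": 0,"gripper": -1},{"x": -0.13,"y": -0.19,"z": -1,"rx": 0,"ry": 0,"rz": 0,"gripper": -1},{"x": -0.13,"y": -0.19,"z": -1,"rx": 0,"ry": 0,"rz": 0,"gripper": -1},{"x": -0.13,"y": -0.19,"z": -0.5,"rx": 0,"ry": 0,"rz": 0,"gripper": -1}]}}

```text
time_s: 48.4
tcp_pos: [0.4607, 0.3493, 0.3039]
ee_rot: [0.663, 0.749, 0.001, -0.0]
force: [0.7, -0.3, -1.9]
opening: 0.0084
grip_force: 68.5
```

```bash
python3 st.py
python3 - <<'E'
from h import *
shot("side","d11");shot("scene","s11")
E
python3 plan.py "[(.39,-.30,.30,1.69,0)]"
```

```text
48.4 q [0.519, -0.087, 1.659, 0.001, 1.568, 0.398] p [0.4607, 0.3493, 0.3039] tx [-0.121  0.993  0.002] tz [ 0.001  0.002 -1.   ] open 0.0084 F [ 0.7 -0.3 -1.9]
tilt 0.1 yaw z 1.017 yaw y 1.692
(0.39, -0.3, 0.3, 1.69, 0) N 26 row [-0.979, -0.228, 0.004, 0.001, -0.001, 0.001] mid [0.425 0.025 0.302]
```

Request:
{"fn": "carry_out", "kwargs": {"motion": [{"x": -0.98,"y": -0.23,"z": 0,"rx": 0,"ry": 0,"rz": 0,"gripper": -1},{"x": -0.98,"y": -0.23,"z": 0,"rx": 0,"ry": 0,"rz": 0,"gripper": -1},{"x": -0.98,"y": -0.23,"z": 0,"rx": 0,"ry": 0,"rz": 0,"gripper": -1},{"x": -0.98,"y": -0.23,"z": 0,"rx": 0,"ry": 0,"rz": 0,"gripper": -1},{"x": -0.98,"y": -0.23,"z": 0,"rx": 0,"ry": 0,"rz": 0,"gripper": -1},{"x": -0.98,"y": -0.23,"z": 0,"rx": 0,"ry": 0,"rz": 0,"gripper": -1},{"x": -0.98,"y": -0.23,"z": 0,"rx": 0,"ry": 0,"rz": 0,"gripper": -1},{"x": -0.98,"y": -0.23,"z": 0,"rx": 0,"ry": 0,"rz": 0,"gripper": -1},{"x": -0.98,"y": -0.23,"z": 0,"rx": 0,"ry": 0,"rz": 0,"gripper": -1},{"x": -0.98,"y": -0.23,"z": 0,"rx": 0,"ry": 0,"rz": 0,"gripper": -1},{"x": -0.98,"y": -0.23,"z": 0,"rx": 0,"ry": 0,"rz": 0,"gripper": -1},{"x": -0.98,"y": -0.23,"z": 0,"rx": 0,"ry": 0,"rz": 0,"gripper": -1}]}}

```text
time_s: 49.7
tcp_pos: [0.4265, 0.0481, 0.299]
ee_rot: [0.663, 0.749, -0.001, -0.002]
force: [1.4, 0.2, -0.2]
opening: 0.008
grip_force: 68.5
```

Request:
{"fn": "carry_out", "kwargs": {"motion": [{"x": -0.98,"y": -0.23,"z": 0,"rx": 0,"ry": 0,"rz": 0,"gripper": -1},{"x": -0.98,"y": -0.23,"z": 0,"rx": 0,"ry": 0,"rz": 0,"gripper": -1},{"x": -0.98,"y": -0.23,"z": 0,"rx": 0,"ry": 0,"rz": 0,"gripper": -1},{"x": -0.98,"y": -0.23,"z": 0,"rx": 0,"ry": 0,"rz": 0,"gripper": -1},{"x": -0.98,"y": -0.23,"z": 0,"rx": 0,"ry": 0,"rz": 0,"gripper": -1},{"x": -0.98,"y": -0.23,"z": 0,"rx": 0,"ry": 0,"rz": 0,"gripper": -1},{"x": -0.98,"y": -0.23,"z": 0,"rx": 0,"ry": 0,"rz": 0,"gripper": -1},{"x": -0.98,"y": -0.23,"z": 0,"rx": 0,"ry": 0,"rz": 0,"gripper": -1},{"x": -0.98,"y": -0.23,"z": 0,"rx": 0,"ry": 0,"rz": 0,"gripper": -1},{"x": -0.98,"y": -0.23,"z": 0,"rx": 0,"ry": 0,"rz": 0,"gripper": -1},{"x": -0.98,"y": -0.23,"z": 0,"rx": 0,"ry": 0,"rz": 0,"gripper": -1},{"x": 0,"y": 0,"z": 0,"rx": 0,"ry": 0,"rz": 0,"gripper": -1}]}}

```text
time_s: 50.9
tcp_pos: [0.3961, -0.228, 0.2988]
ee_rot: [0.664, 0.747, -0.001, -0.003]
force: [-0.4, 0.3, -2.7]
opening: 0.0086
grip_force: 68.5
```

```bash
python3 st.py; python3 plan.py "[(.38,-.408,.30,1.69,0),(.38,-.408,.247,1.69,0),(.496,-.394,.247,1.69,0)]"
```

```text
50.9 q [-0.684, -0.387, 1.918, -0.002, 1.615, -0.802] p [0.3961, -0.228, 0.2988] tx [-0.117  0.993  0.002] tz [-0.005  0.002 -1.   ] open 0.0086 F [-0.4  0.3 -2.7]
tilt 0.3 yaw z 2.805 yaw y 1.688
(0.38, -0.408, 0.3, 1.69, 0) N 8 row [-0.884, -0.186, -0.007, -0.006, -0.003, -0.002] mid [ 0.388 -0.318  0.299]
(0.38, -0.408, 0.247, 1.69, 0) N 3 row [0.0, 0.0, 0.707, 0.0, 0.0, -0.0] mid [ 0.38  -0.408  0.273]
(0.496, -0.394, 0.247, 1.69, 0) N 5 row [0.001, 0.935, 0.0, 0.0, 0.0, -0.0] mid [ 0.438 -0.401  0.247]
```

Request:
{"fn": "carry_out", "kwargs": {"motion": [{"x": -0.88,"y": -0.19,"z": 0,"rx": 0,"ry": 0,"rz": 0,"gripper": -1},{"x": -0.88,"y": -0.19,"z": 0,"rx": 0,"ry": 0,"rz": 0,"gripper": -1},{"x": -0.88,"y": -0.19,"z": 0,"rx": 0,"ry": 0,"rz": 0,"gripper": -1},{"x": -0.88,"y": -0.19,"z": 0,"rx": 0,"ry": 0,"rz": 0,"gripper": -1},{"x": -0.88,"y": -0.19,"z": 0,"rx": 0,"ry": 0,"rz": 0,"gripper": -1},{"x": -0.88,"y": -0.19,"z": 0,"rx": 0,"ry": 0,"rz": 0,"gripper": -1},{"x": -0.88,"y": -0.19,"z": 0,"rx": 0,"ry": 0,"rz": 0,"gripper": -1},{"x": -0.88,"y": -0.19,"z": 0,"rx": 0,"ry": 0,"rz": 0,"gripper": -1},{"x": 0,"y": 0,"z": 0.7,"rx": 0,"ry": 0,"rz": 0,"gripper": -1},{"x": 0,"y": 0,"z": 0.7,"rx": 0,"ry": 0,"rz": 0,"gripper": -1},{"x": 0,"y": 0,"z": 0.65,"rx": 0,"ry": 0,"rz": 0,"gripper": -1},{"x": 0,"y": 0,"z": 0,"rx": 0,"ry": 0,"rz": 0,"gripper": -1}]}}

```text
time_s: 52.1
tcp_pos: [0.3794, -0.4026, 0.2446]
ee_rot: [0.663, 0.749, 0.001, -0.005]
force: [-1.0, -0.7, -2.1]
opening: 0.0083
grip_force: 68.5
```

```bash
python3 st.py; python3 plan.py "[(.496,-.394,.245,1.69,0)]"
python3 - <<'E'
from h import *
C,im=shot("scene","s12");C2,b=shot("side","d12")
cv2.imwrite("pics/s12c.png",np.hstack([cv2.resize(im[100:260,100:260],None,fx=2.5,fy=2.5,interpolation=2),cv2.resize(b[80:240,240:400],None,fx=2.5,fy=2.5,interpolation=2)]))
E
```

```text
52.1 q [-0.949, -0.11, 1.778, -0.001, 1.483, -1.071] p [0.3794, -0.4026, 0.2446] tx [-0.122  0.993  0.008] tz [-0.007  0.007 -1.   ] open 0.0083 F [-1.  -0.7 -2.1]
tilt 0.6 yaw z 2.311 yaw y 1.693
(0.496, -0.394, 0.245, 1.69, 0) N 5 row [-0.044, 0.935, -0.007, -0.012, -0.017, 0.006] mid [ 0.438 -0.398  0.245]
```

View pics/s12c.png

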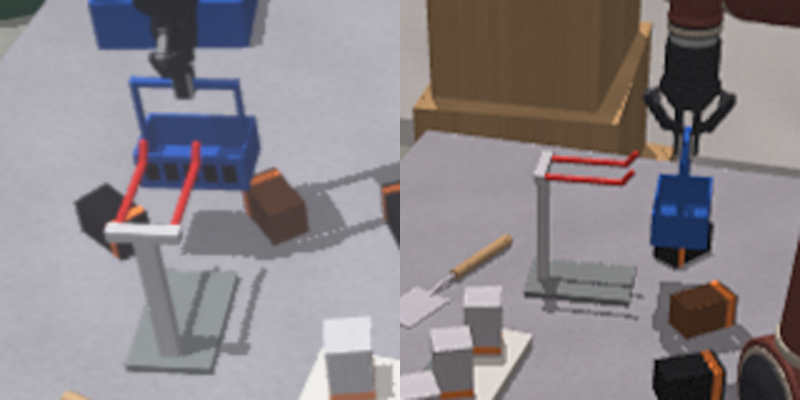

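Request:
{"fn": "carry_out", "kwargs": {"motion": [{"x": -0.04,"y": 0.93,"z": 0,"rx": 0,"ry": 0,"rz": 0,"gripper": -1},{"x": -0.04,"y": 0.93,"z": 0,"rx": 0,"ry": 0,"rz": 0,"gripper": -1},{"x": -0.04,"y": 0.93,"z": 0,"rx": 0,"ry": 0,"rz": 0,"gripper": -1},{"x": -0.04,"y": 0.93,"z": 0,"rx": 0,"ry": 0,"rz": 0,"gripper": -1},{"x": -0.04,"y": 0.93,"z": 0,"rx": 0,"ry": 0,"rz": 0,"gripper": -1},{"x": 0,"y": 0,"z": 0,"rx": 0,"ry": 0,"rz": 0,"gripper": -1}]}}

```text
time_s: 52.8
tcp_pos: [0.499, -0.3958, 0.2509]
ee_rot: [0.662, 0.75, -0.0, 0.0]
force: [-0.1, -0.1, -1.2]
opening: 0.008
grip_force: 68.6
```

Request:
{"fn": "carry_out", "kwargs": {"motion": [{"x": 0,"y": 0,"z": 0.6,"rx": 0,"ry": 0,"rz": 0,"gripper": -1},{"x": 0,"y": 0,"z": 0.5,"rx": 0,"ry": 0,"rz": 0,"gripper": -1},{"x": 0,"y": 0,"z": 0.2,"rx": 0,"ry": 0,"rz": 0,"gripper": -1},{"x": 0,"y": 0,"z": 0,"rx": 0,"ry": 0,"rz": 0,"gripper": -1}]}}

```text
time_s: 53.2
tcp_pos: [0.495, -0.3957, 0.2147]
ee_rot: [0.663, 0.748, -0.0, -0.003]
force: [-0.1, 0.9, -1.9]
opening: 0.0084
grip_force: 68.6
```

```bash
python3 st.py
```

```text
53.2 q [-0.791, 0.098, 1.621, -0.001, 1.427, -0.911] p [0.495, -0.3957, 0.2147] tx [-0.12   0.993  0.004] tz [-0.005  0.003 -1.   ] open 0.0084 F [-0.1  0.9 -1.9]
tilt 0.3 yaw z 2.571 yaw y 1.691
```

Request:
{"fn": "carry_out", "kwargs": {"motion": [{"x": 0,"y": 0,"z": 0.25,"rx": 0,"ry": 0,"rz": 0,"gripper": -1},{"x": 0,"y": 0,"z": 0,"rx": 0,"ry": 0,"rz": 0,"gripper": -1}]}}

```text
time_s: 53.4
tcp_pos: [0.4959, -0.3963, 0.2102]
ee_rot: [0.663, 0.748, -0.001, -0.001]
force: [-0.0, -0.5, -3.0]
opening: 0.0084
grip_force: 68.6
```

Request:
{"fn": "carry_out", "kwargs": {"motion": [{"x": 0,"y": 0,"z": 0.05,"rx": 0,"ry": 0,"rz": 0,"gripper": -1},{"x": 0,"y": 0,"z": 0,"rx": 0,"ry": 0,"rz": 0,"gripper": -1}]}}

```text
time_s: 53.6
tcp_pos: [0.4964, -0.3965, 0.2099]
ee_rot: [0.663, 0.749, -0.001, -0.001]
force: [0.8, 0.1, -2.1]
opening: 0.0084
grip_force: 68.6
```

```bash
python3 st.py
python3 - <<'E'
from h import *
C,im=shot("scene","s13");C2,b=shot("side","d13")
cv2.imwrite("pics/s13c.png",np.hstack([cv2.resize(im[100:260,100:260],None,fx=2.5,fy=2.5,interpolation=2),cv2.resize(b[80:240,240:400],None,fx=2.5,fy=2.5,interpolation=2)]))
E
```

```text
53.6 q [-0.791, 0.103, 1.625, -0.001, 1.415, -0.911] p [0.4964, -0.3965, 0.2099] tx [-0.121  0.993  0.   ] tz [-0.002  0.    -1.   ] open 0.0084 F [ 0.8  0.1 -2.1]
tilt 0.1 yaw z 3.107 yaw y 1.692
```

Request:
{"fn": "carry_out", "kwargs": {"motion": [{"x": 0,"y": 0,"z": 0.15,"rx": 0,"ry": 0,"rz": 0,"gripper": -1},{"x": 0,"y": 0,"z": 0,"rx": 0,"ry": 0,"rz": 0,"gripper": -1},{"x": 0,"y": 0,"z": 0,"rx": 0,"ry": 0,"rz": 0,"gripper": -1}]}}

```text
time_s: 54.0
tcp_pos: [0.4967, -0.3967, 0.2065]
ee_rot: [0.663, 0.749, -0.001, -0.0]
force: [0.9, -0.5, 0.2]
opening: 0.0084
grip_force: 68.9
```

Request:
{"fn": "carry_out", "kwargs": {"motion": [{"x": 0,"y": 0,"z": 0,"rx": 0,"ry": 0,"rz": 0,"gripper": 0},{"x": 0,"y": 0,"z": 0,"rx": 0,"ry": 0,"rz": 0,"gripper": 0},{"x": 0,"y": 0,"z": 0,"rx": 0,"ry": 0,"rz": 0,"gripper": 0},{"x": 0,"y": 0,"z": 0,"rx": 0,"ry": 0,"rz": 0,"gripper": 0},{"x": 0,"y": 0,"z": 0,"rx": 0,"ry": 0,"rz": 0,"gripper": 0}]}}

```text
time_s: 54.5
tcp_pos: [0.4963, -0.3963, 0.2058]
ee_rot: [0.663, 0.749, -0.001, -0.001]
force: [-0.0, 0.6, 0.5]
opening: 0.0427
grip_force: 0.0
```

Request:
{"fn": "carry_out", "kwargs": {"motion": [{"x": 0,"y": 0,"z": -0.5,"rx": 0,"ry": 0,"rz": 0,"gripper": 0},{"x": 0,"y": 0,"z": -1,"rx": 0,"ry": 0,"rz": 0,"gripper": 0},{"x": 0,"y": 0,"z": -1,"rx": 0,"ry": 0,"rz": 0,"gripper": 0},{"x": 0,"y": 0,"z": -1,"rx": 0,"ry": 0,"rz": 0,"gripper": 0},{"x": 0,"y": 0,"z": -1,"rx": 0,"ry": 0,"rz": 0,"gripper": 0},{"x": 0,"y": 0,"z": -0.5,"rx": 0,"ry": 0,"rz": 0,"gripper": 0},{"x": 0,"y": 0,"z": 0,"rx": 0,"ry": 0,"rz": 0,"gripper": 0}]}}

```text
time_s: 55.2
tcp_pos: [0.4973, -0.3971, 0.3344]
ee_rot: [0.663, 0.749, -0.001, 0.002]
force: [-0.8, -0.5, 1.5]
opening: 0.0425
grip_force: 0.0
```

```bash
python3 st.py
python3 - <<'E'
from h import *
C,im=shot("scene","s14");C2,b=shot("side","d14")
cv2.imwrite("pics/s14c.png",np.hstack([cv2.resize(im[120:300,110:430],None,fx=1.25,fy=2.5,interpolation=2),cv2.resize(b[100:280,200:360],None,fx=2.5,fy=2.5,interpolation=2)]))
E
python3 plan.py "[(.54,.25,.33,1.69,0)]"
```

```text
55.2 q [-0.79, 0.041, 1.483, -0.001, 1.614, -0.911] p [0.4973, -0.3971, 0.3344] tx [-0.121  0.993 -0.004] tz [ 0.002 -0.004 -1.   ] open 0.0425 F [-0.8 -0.5  1.5]
tilt 0.2 yaw z -1.087 yaw y 1.692
(0.54, 0.25, 0.33, 1.69, 0) N 26 row [0.979, 0.186, 0.001, -0.001, -0.0, 0.001] mid [ 0.518 -0.073  0.33 ]
```

View pics/s14c.png

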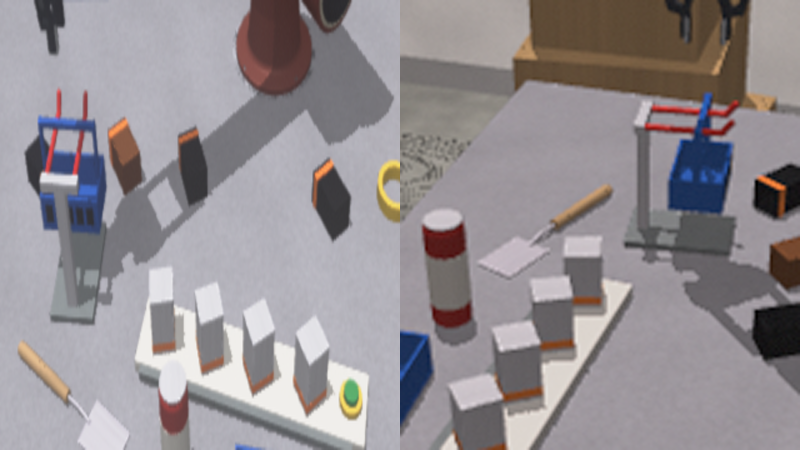

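Run:
```python
from h import *
A=[];B=[]
for n in("scene","side"):
    im=cv2.imread("pics/%s14.png"%n[0] if n=="scene" else "pics/d14.png");C=cam(n)
    H,S,V=cv2.split(cv2.cvtColor(im,cv2.COLOR_BGR2HSV));m=((H>45)&(H<85)&(S>110)&(V>50)).astype(np.uint8)
    k,l,s,c=cv2.connectedComponentsWithStats(m);i=max([j for j in range(1,k)],key=lambda j:s[j,4] if s[j,4]<900 else 0);print(n,s[i],c[i].round(1))
    p,d=ray(C,*c[i]);d/=np.linalg.norm(d);P=np.eye(3)-np.outer(d,d);A.append(P);B.append(P@p)
print("btn",np.linalg.solve(sum(A),sum(B)).round(4))
```

```text
scene [386 273  10   8  58] [390.7 276.3]
side [215 290  10   9  75] [219.6 294.1]
btn [0.6194 0.249  0.0356]
```

Request:
{"fn": "carry_out", "kwargs": {"motion": [{"x": 0.98,"y": 0.2,"z": 0,"rx": 0,"ry": 0,"rz": 0,"gripper": -1},{"x": 0.98,"y": 0.2,"z": 0,"rx": 0,"ry": 0,"rz": 0,"gripper": -1},{"x": 0.98,"y": 0.2,"z": 0,"rx": 0,"ry": 0,"rz": 0,"gripper": -1},{"x": 0.98,"y": 0.2,"z": 0,"rx": 0,"ry": 0,"rz": 0,"gripper": -1},{"x": 0.98,"y": 0.2,"z": 0,"rx": 0,"ry": 0,"rz": 0,"gripper": -1},{"x": 0.98,"y": 0.2,"z": 0,"rx": 0,"ry": 0,"rz": 0,"gripper": -1},{"x": 0.98,"y": 0.2,"z": 0,"rx": 0,"ry": 0,"rz": 0,"gripper": -1},{"x": 0.98,"y": 0.2,"z": 0,"rx": 0,"ry": 0,"rz": 0,"gripper": -1},{"x": 0.98,"y": 0.2,"z": 0,"rx": 0,"ry": 0,"rz": 0,"gripper": -1},{"x": 0.98,"y": 0.2,"z": 0,"rx": 0,"ry": 0,"rz": 0,"gripper": -1},{"x": 0.98,"y": 0.2,"z": 0,"rx": 0,"ry": 0,"rz": 0,"gripper": -1},{"x": 0.98,"y": 0.2,"z": 0,"rx": 0,"ry": 0,"rz": 0,"gripper": -1}], "newtons": 40}}

```text
time_s: 56.5
tcp_pos: [0.5199, -0.096, 0.3285]
ee_rot: [0.663, 0.749, -0.001, -0.003]
force: [0.3, 0.4, 0.3]
opening: 0.0001
grip_force: 0.0
```

Request:
{"fn": "carry_out", "kwargs": {"motion": [{"x": 0.98,"y": 0.2,"z": 0,"rx": 0,"ry": 0,"rz": 0,"gripper": -1},{"x": 0.98,"y": 0.2,"z": 0,"rx": 0,"ry": 0,"rz": 0,"gripper": -1},{"x": 0.98,"y": 0.2,"z": 0,"rx": 0,"ry": 0,"rz": 0,"gripper": -1},{"x": 0.98,"y": 0.2,"z": 0,"rx": 0,"ry": 0,"rz": 0,"gripper": -1},{"x": 0.98,"y": 0.2,"z": 0,"rx": 0,"ry": 0,"rz": 0,"gripper": -1},{"x": 0.98,"y": 0.2,"z": 0,"rx": 0,"ry": 0,"rz": 0,"gripper": -1},{"x": 0.98,"y": 0.2,"z": 0,"rx": 0,"ry": 0,"rz": 0,"gripper": -1},{"x": 0.98,"y": 0.2,"z": 0,"rx": 0,"ry": 0,"rz": 0,"gripper": -1},{"x": 0.98,"y": 0.2,"z": 0,"rx": 0,"ry": 0,"rz": 0,"gripper": -1},{"x": 0.98,"y": 0.2,"z": 0,"rx": 0,"ry": 0,"rz": 0,"gripper": -1},{"x": 0.98,"y": 0.2,"z": 0,"rx": 0,"ry": 0,"rz": 0,"gripper": -1},{"x": 0.98,"y": 0.2,"z": 0,"rx": 0,"ry": 0,"rz": 0,"gripper": -1}]}}

```text
time_s: 57.7
tcp_pos: [0.5439, 0.2027, 0.3284]
ee_rot: [0.663, 0.749, -0.002, -0.002]
force: [0.3, 0.0, 0.1]
opening: -0.0001
grip_force: 0.0
```

```bash
python3 st.py; python3 plan.py "[(.623,.25,.25,1.69,0),(.623,.25,.1,1.69,0)]"
```

```text
57.7 q [0.228, -0.084, 1.616, 0.001, 1.615, 0.107] p [0.5439, 0.2027, 0.3284] tx [-0.121  0.993  0.   ] tz [-0.006 -0.001 -1.   ] open -0.0001 F [0.3 0.  0.1]
tilt 0.3 yaw z -3.052 yaw y 1.692
(0.623, 0.25, 0.25, 1.69, 0) N 4 row [0.375, 0.845, 0.781, -0.015, -0.0, 0.005] mid [0.583 0.226 0.289]
(0.623, 0.25, 0.1, 1.69, 0) N 6 row [0.0, 0.0, 1.0, 0.0, 0.0, -0.0] mid [0.623 0.25  0.175]
```

Request:
{"fn": "carry_out", "kwargs": {"motion": [{"x": 0.37,"y": 0.83,"z": 0.78,"rx": 0,"ry": 0,"rz": 0,"gripper": -1},{"x": 0.37,"y": 0.83,"z": 0.78,"rx": 0,"ry": 0,"rz": 0,"gripper": -1},{"x": 0.37,"y": 0.83,"z": 0.78,"rx": 0,"ry": 0,"rz": 0,"gripper": -1},{"x": 0.37,"y": 0.83,"z": 0.78,"rx": 0,"ry": 0,"rz": 0,"gripper": -1},{"x": 0,"y": 0,"z": 1,"rx": 0,"ry": 0,"rz": 0,"gripper": -1},{"x": 0,"y": 0,"z": 1,"rx": 0,"ry": 0,"rz": 0,"gripper": -1},{"x": 0,"y": 0,"z": 1,"rx": 0,"ry": 0,"rz": 0,"gripper": -1},{"x": 0,"y": 0,"z": 1,"rx": 0,"ry": 0,"rz": 0,"gripper": -1},{"x": 0,"y": 0,"z": 1,"rx": 0,"ry": 0,"rz": 0,"gripper": -1},{"x": 0,"y": 0,"z": 1,"rx": 0,"ry": 0,"rz": 0,"gripper": -1},{"x": 0,"y": 0,"z": 0,"rx": 0,"ry": 0,"rz": 0,"gripper": -1}]}}

```text
time_s: 58.8
tcp_pos: [0.6176, 0.2474, 0.0956]
ee_rot: [0.663, 0.749, -0.006, -0.004]
force: [-1.1, -0.0, -0.6]
opening: 0.0001
grip_force: 0.0
```

```bash
python3 st.py; python3 plan.py "[(.621,.249,.065,1.69,0)]"
```

```text
58.8 q [0.269, 0.284, 1.619, 0.001, 1.253, 0.147] p [0.6176, 0.2474, 0.0956] tx [-0.121  0.993 -0.001] tz [-0.014 -0.003 -1.   ] open 0.0001 F [-1.1 -0.  -0.6]
tilt 0.8 yaw z -2.935 yaw y 1.692
(0.621, 0.249, 0.065, 1.69, 0) N 2 row [0.025, 0.078, 0.611, -0.071, 0.006, 0.009] mid [0.619 0.248 0.08 ]
```

Request:
{"fn": "carry_out", "kwargs": {"motion": [{"x": 0.03,"y": 0.08,"z": 0.6,"rx": -0.07,"ry": 0,"rz": 0,"gripper": -1},{"x": 0.03,"y": 0.08,"z": 0.6,"rx": -0.07,"ry": 0,"rz": 0,"gripper": -1},{"x": 0,"y": 0,"z": 0,"rx": 0,"ry": 0,"rz": 0,"gripper": -1}]}}

```text
time_s: 59.1
tcp_pos: [0.6242, 0.2502, 0.0705]
ee_rot: [0.663, 0.749, 0.003, 0.002]
force: [-0.8, -0.4, 0.2]
opening: -0.0002
grip_force: 0.0
```

Request:
{"fn": "carry_out", "kwargs": {"motion": [{"x": 0,"y": 0,"z": 0.16,"rx": 0,"ry": 0,"rz": 0,"gripper": -1},{"x": 0,"y": 0,"z": 0.16,"rx": 0,"ry": 0,"rz": 0,"gripper": -1},{"x": 0,"y": 0,"z": 0,"rx": 0,"ry": 0,"rz": 0,"gripper": -1}]}}

```text
time_s: 59.4
tcp_pos: [0.6261, 0.2506, 0.065]
ee_rot: [0.663, 0.749, 0.005, 0.004]
force: [-0.8, 0.2, -0.0]
opening: -0.0001
grip_force: 0.0
```

Request:
{"fn": "carry_out", "kwargs": {"motion": [{"x": 0,"y": 0,"z": 0.1,"rx": 0,"ry": 0,"rz": 0,"gripper": -1},{"x": 0,"y": 0,"z": 0,"rx": 0,"ry": 0,"rz": 0,"gripper": -1}]}}

```text
time_s: 59.6
tcp_pos: [0.6261, 0.2507, 0.0624]
ee_rot: [0.663, 0.749, 0.005, 0.004]
force: [-0.2, 1.0, 0.2]
opening: -0.0
grip_force: 0.0
```

Request:
{"fn": "carry_out", "kwargs": {"motion": [{"x": 0,"y": -0.15,"z": 0.15,"rx": 0,"ry": 0,"rz": 0,"gripper": -1},{"x": 0,"y": 0,"z": 0.15,"rx": 0,"ry": 0,"rz": 0,"gripper": -1},{"x": 0,"y": 0,"z": 0,"rx": 0,"ry": 0,"rz": 0,"gripper": -1}]}}

```text
time_s: 59.9
tcp_pos: [0.6226, 0.2503, 0.055]
ee_rot: [0.663, 0.749, 0.005, 0.004]
force: [-0.2, 0.1, 3.0]
opening: 0.0001
grip_force: 1.8
```

Request:
{"fn": "carry_out", "kwargs": {"motion": [{"x": 0,"y": 0,"z": 0.1,"rx": 0,"ry": 0,"rz": 0,"gripper": -1},{"x": 0,"y": 0,"z": 0,"rx": 0,"ry": 0,"rz": 0,"gripper": -1}]}}

```text
time_s: 60.1
tcp_pos: [0.6227, 0.2503, 0.0531]
ee_rot: [0.663, 0.749, 0.005, 0.004]
force: [-2.0, 0.3, 5.3]
opening: -0.0003
grip_force: 2.7
```

Request:
{"fn": "carry_out", "kwargs": {"motion": [{"x": 0,"y": 0,"z": 0.1,"rx": 0,"ry": 0,"rz": 0,"gripper": -1},{"x": 0,"y": 0,"z": 0,"rx": 0,"ry": 0,"rz": 0,"gripper": -1}]}}

```text
time_s: 60.3
tcp_pos: [0.6229, 0.2504, 0.0529]
ee_rot: [0.663, 0.749, 0.004, 0.004]
force: [-6.7, -3.0, 16.3]
opening: 0.0002
grip_force: 8.3
```

Request:
{"fn": "carry_out", "kwargs": {"motion": [{"x": 0,"y": 0,"z": 0,"rx": 0,"ry": 0,"rz": 0,"gripper": -1},{"x": 0,"y": 0,"z": -0.6,"rx": 0,"ry": 0,"rz": 0,"gripper": -1},{"x": 0,"y": 0,"z": -1,"rx": 0,"ry": 0,"rz": 0,"gripper": -1},{"x": 0,"y": 0,"z": -1,"rx": 0,"ry": 0,"rz": 0,"gripper": -1},{"x": 0,"y": 0,"z": -1,"rx": 0,"ry": 0,"rz": 0,"gripper": -1},{"x": 0,"y": 0,"z": -1,"rx": 0,"ry": 0,"rz": 0,"gripper": -1},{"x": 0,"y": -1,"z": -1,"rx": 0,"ry": 0,"rz": 0,"gripper": -1},{"x": 0,"y": -1,"z": -1,"rx": 0,"ry": 0,"rz": 0,"gripper": -1},{"x": 0,"y": -1,"z": 0,"rx": 0,"ry": 0,"rz": 0,"gripper": -1},{"x": 0,"y": 0,"z": 0,"rx": 0,"ry": 0,"rz": 0,"gripper": -1}]}}

```text
time_s: 61.3
tcp_pos: [0.5443, 0.2409, 0.2145]
ee_rot: [0.663, 0.749, 0.005, 0.004]
force: [0.3, 0.9, 0.1]
opening: -0.0001
grip_force: 0.0
```

```bash
python3 st.py
python3 - <<'E'
from h import *
C,im=shot("scene","s15");a=cv2.imread("pics/s14.png")
d=cv2.absdiff(a,im).max(2);
for n,(u0,v0,u1,v1) in dict(stand=(130,150,205,250),pots=(215,215,375,285),button=(378,265,405,292)).items():
    print(n,(d[v0:v1,u0:u1]>50).sum())
E
```

```text
61.3 q [0.292, -0.002, 1.726, -0.001, 1.406, 0.171] p [0.5443, 0.2409, 0.2145] tx [-0.122  0.993  0.001] tz [ 0.012  0.002 -1.   ] open -0.0001 F [0.3 0.9 0.1]
tilt 0.7 yaw z 0.192 yaw y 1.693
stand 88
pots 209
button 0
```

Run:
```python
from h import *
im=cv2.imread("pics/s15.png");a=cv2.imread("pics/s14.png")
d=(cv2.absdiff(a,im).max(2)>50).astype(np.uint8)
n,l,s,c=cv2.connectedComponentsWithStats(d);print([(s[i].tolist(),a[l==i].mean(0).round().tolist(),im[l==i].mean(0).round().tolist()) for i in range(1,n) if s[i,4]>15 and 130<c[i][1]<300 and 120<c[i][0]<400])
for f in("14","15"):
    b=cv2.imread(f"pics/s{f}.png");H,S,V=cv2.split(cv2.cvtColor(b,cv2.COLOR_BGR2HSV))
    for m,w in((((H<17)&(H>2)&(S>110)&(V>70)),(215,215,375,285)),((H>105)&(H<130)&(S>150),(120,150,205,225))):
        k=np.argwhere(m[w[1]:w[3],w[0]:w[2]]);print(f,len(k),k.mean(0).round(1))
```

```text
[([271, 144, 115, 52, 2313], [123.0, 117.0, 118.0], [188.0, 180.0, 181.0]), ([171, 157, 14, 14, 47], [114.0, 83.0, 106.0], [157.0, 104.0, 138.0]), ([172, 172, 4, 9, 19], [73.0, 68.0, 149.0], [83.0, 80.0, 217.0]), ([253, 172, 16, 5, 47], [71.0, 98.0, 159.0], [89.0, 140.0, 225.0]), ([199, 184, 74, 45, 1121], [126.0, 120.0, 121.0], [190.0, 181.0, 182.0])]
14 151 [54.6 87.9]
14 144 [39.  50.5]
15 152 [54.8 89.1]
15 179 [37.2 53.4]
```

```bash
python3 -c "
from station import env
print(env.sign_off())"
```

```text
the job is handed in; nothing more can be done
None
```

The job is handed in, with no verdict returned: all four pots are mouth down on their own pegs, the basket hangs on both prongs, and after that I pressed the green button to its stop and let go, at about 61 s of the 210 s allowed.

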